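# Drop a weighed batch of heat sinks into the kit tray

### The job

Make up a kit on the small weigh hopper with the drop bottom: with the hopper empty, turn the dial's rim until its long zero mark stands at the pointer; put every heat sink lying on the bench into the hopper with its trap door bolted, set the grey tray on the bench under the hopper, then draw the bolt and swing the trap door wide open by its lever so that the whole batch drops into the tray. Finish with the trap swung fully shut and the bolt pushed fully home again, the heat sinks in the tray and the dial back at zero; leave the two relays where they lie.

Things in the scene. Friction and masses are not known exactly. Their poses are not given: they have to be found in the camera images.
- hopper_scale: fixed bench weigh scale; origin on the bench below the hopper's centre; x points from its open front to its column, y to its left, z up. Column at the rear: head 76 mm wide, 232 high, 84 to 178 mm behind; dial axis at x = +126 mm; foot from x = +112 mm. The bench below the hopper is free. Bolt bracket on the hopper's right side (to y = -160, z = 118 to 140 mm), lever on its left side
- hopper_mouth (a point): centre of the open top of the hopper, a square aluminium bin 96 x 96 mm inside, walls 3 mm, rim 232 mm above the bench, front lip flared to 67 mm in front of the centre; axes as the scale's. The hopper hangs on a soft spring (120 N/m) and moves only up and down: 3 mm up, 7.5 mm down at most
- hopper_floor (a point): centre of the upper face of the shut trap door, the hopper's floor, 92 mm below the rim (140 mm above the bench), axes as the scale's; the room inside is 96 x 96 mm
- trap (a joint): trap door (100 x 99 x 3 mm, the hopper's whole floor, hinged along its rear lower edge): 0 shut, 1.4 rad fully open, hanging down at the rear, its free edge 40 mm above the bench. Rigid with the lever; stiff hinge (0.14 N m), stays where it is left; blocked while the bolt is home
- trap_handle (a point): middle of the lever's grip: black round bar 14 mm thick, 62 mm long along the scale's y, on the left, away from the hopper. Trap shut: lever upright, leaning 0.26 rad to the column, grip 244 mm above the bench, 78 mm behind and 128 mm left of the hopper's centre. Opening swings it forward (scale's -x) and down, to 169 mm above the bench, 48 mm in front of the centre
- trap_hinge (a point): point of the trap's hinge line beside the lever's grip: centre of the arc that trap_handle follows (radius 108 mm, in the scale's x-z plane); 50 mm behind the hopper's centre, 140 mm above the bench
- bolt (a joint): latch bolt (steel rod 10 mm thick, 130 mm above the bench, on the hopper's right): 0 fully home, its round nose 21 mm under the shut trap's right edge; 0.026 m fully drawn to the scale's -y (clear of the trap from about 0.022). 1.2 N of friction, stays where it is left
- bolt_knob (a point): point on the axis of the bolt's upright black knob, 13 mm thick, 143 to 185 mm above the bench (this point 166 mm); moves with the bolt. Home: 10 mm behind and 120 mm right of the hopper's centre; the guide blocks beside it reach 140 mm high, the hopper's wall is 69 mm from it
- dial_centre (a point): centre of the dial on top of the column, at half the height of its knurled rim: 66 mm across, from 238 to 252 mm above the bench, vertical axis
- bezel (a joint): angle of the dial's rim and white scale, clockwise from above positive, -0.7 to 1.7; 0: zero mark to the front (the scale's -x). Turned by gripping the rim across its 66 mm; friction 0.05 N m
- pointer (a joint): angle of the black pointer, same sense and origin as the bezel; driven by the weight in the hopper (about 0.3 rad clockwise for a heat sink); empty it rests between -0.4 and 0.5. Bezel and pointer equal: the dial reads zero
- dial_zero (a point): middle of the zero mark, the one long thick black line on the turning scale (9 mm long, 3 mm wide, its neighbours left out), 22 mm from the dial's centre
- pointer_tip (a point): tip of the black pointer (its thin end; the short thick end is the tail), 22 mm from the dial's centre
- tray: loose grey kit tray, 160 (x) x 110 (y) x 34 mm high, walls and floor 3 mm, 0.13 kg, origin at the centre of its underside. A grip lug on its -x end wall: 36 mm wide (y), from x = -80 to -113 mm, 12 to 38 mm high (grip it across y at x = -98 mm, clear of the wall). It catches all if its x is along the scale's x, lug to the front, origin about 30 mm in front of the hopper's centre
- sink_a: black finned heat sink, 16 x 22 x 14 mm high (one of them is 12 mm high), origin at the centre of its underside; own x along the 16 mm side (grip it across this), y along the 22 mm side, z up. May be absent (None). 0.012 kg
- sink_b: black finned heat sink, 16 x 22 x 14 mm high (one of them is 12 mm high), origin at the centre of its underside; own x along the 16 mm side (grip it across this), y along the 22 mm side, z up. May be absent (None). 0.012 kg
- sink_c: black finned heat sink, 16 x 22 x 14 mm high (one of them is 12 mm high), origin at the centre of its underside; own x along the 16 mm side (grip it across this), y along the 22 mm side, z up. May be absent (None). 0.012 kg
- sink_d: black finned heat sink, 16 x 22 x 14 mm high (one of them is 12 mm high), origin at the centre of its underside; own x along the 16 mm side (grip it across this), y along the 22 mm side, z up. May be absent (None). 0.012 kg
- sink_e: black finned heat sink, 16 x 22 x 14 mm high (one of them is 12 mm high), origin at the centre of its underside; own x along the 16 mm side (grip it across this), y along the 22 mm side, z up. May be absent (None). 0.012 kg
- relay_a: white relay box, 16 x 34 x 12 mm, origin at the centre of its underside; stays where it is
- relay_b: white relay box, 16 x 36 x 12 mm, origin at the centre of its underside; stays where it is

How it is judged (in metres and radians):
On the way, in this order (a step that is already met when the one before it is completed fails the run):
1. the dial reads zero with the hopper empty (horizontal distance between dial_zero and pointer_tip below 0.0026 m and height (world z) of each of sink_a, sink_b, sink_c, sink_d, sink_e below 0.12 m), for 0.3 s.
2. every heat sink is in the hopper, with the trap shut and bolted (x of sink_e in the frame of hopper_floor between -0.055 and 0.052 m and y of sink_e in the frame of hopper_floor between -0.052 and 0.052 m and z of sink_e in the frame of hopper_floor between -0.01 and 0.085 m and x of sink_a in the frame of hopper_floor between -0.055 and 0.052 m and y of sink_a in the frame of hopper_floor between -0.052 and 0.052 m and z of sink_a in the frame of hopper_floor between -0.01 and 0.085 m and x of sink_b in the frame of hopper_floor between -0.055 and 0.052 m and y of sink_b in the frame of hopper_floor between -0.052 and 0.052 m and z of sink_b in the frame of hopper_floor between -0.01 and 0.085 m and x of sink_c in the frame of hopper_floor between -0.055 and 0.052 m and y of sink_c in the frame of hopper_floor between -0.052 and 0.052 m and z of sink_c in the frame of hopper_floor between -0.01 and 0.085 m and x of sink_d in the frame of hopper_floor between -0.055 and 0.052 m and y of sink_d in the frame of hopper_floor between -0.052 and 0.052 m and z of sink_d in the frame of hopper_floor between -0.01 and 0.085 m and value of joint trap below 0.05 rad and value of joint bolt below 0.004 m), for 0.3 s.
3. the trap is swung open and the whole batch lies in the tray (x of sink_e in the frame of tray between -0.08 and 0.08 m and y of sink_e in the frame of tray between -0.055 and 0.055 m and z of sink_e in the frame of tray between -0.005 and 0.034 m and x of sink_a in the frame of tray between -0.08 and 0.08 m and y of sink_a in the frame of tray between -0.055 and 0.055 m and z of sink_a in the frame of tray between -0.005 and 0.034 m and x of sink_b in the frame of tray between -0.08 and 0.08 m and y of sink_b in the frame of tray between -0.055 and 0.055 m and z of sink_b in the frame of tray between -0.005 and 0.034 m and x of sink_c in the frame of tray between -0.08 and 0.08 m and y of sink_c in the frame of tray between -0.055 and 0.055 m and z of sink_c in the frame of tray between -0.005 and 0.034 m and x of sink_d in the frame of tray between -0.08 and 0.08 m and y of sink_d in the frame of tray between -0.055 and 0.055 m and z of sink_d in the frame of tray between -0.005 and 0.034 m and value of joint trap above 1.15 rad), for 0.2 s.
At the end, for the whole second after the job is handed in: all heat sinks lie at rest inside the tray, which stands flat on the bench under the hopper (its centre within 80 mm of the hopper's, seen from above); trap shut (under 0.05 rad) and bolt home (within 4 mm); dial at zero (zero mark and pointer tip within 2.6 mm of each other) (x of sink_e in the frame of tray between -0.08 and 0.08 m and y of sink_e in the frame of tray between -0.055 and 0.055 m and z of sink_e in the frame of tray between -0.005 and 0.034 m and linear speed of each of sink_e, tray, sink_a, sink_b, sink_c, sink_d below 0.02 m/s and x of sink_a in the frame of tray between -0.08 and 0.08 m and y of sink_a in the frame of tray between -0.055 and 0.055 m and z of sink_a in the frame of tray between -0.005 and 0.034 m and x of sink_b in the frame of tray between -0.08 and 0.08 m and y of sink_b in the frame of tray between -0.055 and 0.055 m and z of sink_b in the frame of tray between -0.005 and 0.034 m and x of sink_c in the frame of tray between -0.08 and 0.08 m and y of sink_c in the frame of tray between -0.055 and 0.055 m and z of sink_c in the frame of tray between -0.005 and 0.034 m and x of sink_d in the frame of tray between -0.08 and 0.08 m and y of sink_d in the frame of tray between -0.055 and 0.055 m and z of sink_d in the frame of tray between -0.005 and 0.034 m and value of joint trap below 0.05 rad and value of joint bolt below 0.004 m and horizontal distance between dial_zero and pointer_tip below 0.0026 m and height (world z) of tray below 0.006 m and angle between tray's own z axis and vertical below 0.06 rad and horizontal distance between tray and hopper_floor below 0.08 m); the robot touches nothing.
It fails at once if a relay is moved more than 4 cm (distance of any of relay_a, relay_b from where it was at the start of the episode above 0.04 m).
Of sink_a, sink_b, sink_c, sink_d, sink_e only 3 to 5 are there at a start; the rules pass over those that are not, and their reading is None.
At some moment in a run one of sink_a, sink_b, sink_c, sink_d, sink_e may be knocked a few centimetres aside while the robot is not near it.
Once in a run the grip may slacken for a moment while it holds something.
It also fails if it takes over 210 s, if anything falls off the work surface, if the arm or the gripper's body presses on something with over 40 N, if the wrist force passes 120 N, or if a joint passes its speed limit or range.

### The arm

A 6-joint arm with a two-finger parallel gripper is mounted at the origin on a cart in front of the work surface, level with it; the furniture and walls round the work are solid. World frame = base frame: x ahead of the robot, y to its left, z up, the work surface at z = 0. Lengths are in mm, angles in rad, forces in N, time in s.
With the tool pointing down it reaches from about 350 to 775 mm from the base axis. Payload 7.3 kg.
Tool frame: the origin (TCP) lies midway between the tips of the shut fingers; the grasp point (between the pads) lies 19 mm behind it; z points along the fingers, y is the line along which they close (so a half turn about z gives the same grasp; the last joint's range is limited). The gripper opens to 92 mm and grips with 3 to 60 N. Pads are 19 mm wide; open, the fingers measure 130 mm over their backs; the gripper's body (75 mm by 190 mm) begins 47 mm behind the grasp point.
Start: joints at [1.194, 0.342, 1.524, -0, 1.275, -0.146], TCP at [120.081, 511.102, 226.741] pointing down, gripper open.
Joint ranges: [-2.53, 2.53], [-0.77, 2.02], [0.04, 2.7], [-1, 4.14], [0.28, 2.66], [-3.11, 3.11]. Speed limits (rad/s): [2.57, 2.57, 3.14, 3.14, 3.14, 3.14].

### API

Orientations are given as [roll, pitch, yaw] about the fixed x, y, z axes, in that order (R = Rz(yaw) Ry(pitch) Rx(roll)).
In Python, from plant import get_obs, capture, camera_model, close_job, search_frame, regions_of, pinpoint gives the robot as it stands. The module is installed in compiled form; this text tells all that it offers.
- The arm moves only by the shell command python3 -m pendant 'ROWS'. ROWS is JSON, one flat list of numbers, 7 for each row, row after row: the shift along the tool's x, y, z in units of 30 mm (1.0 is 30 mm), then the turn, a rotation vector about the tool's x, y, z in units of 4 degrees (1.0 is 4 degrees), then the closure, from -1 (fully open) to 1 (shut), so that 0 is half open. In form: [dx, dy, dz, wx, wy, wz, gripper, dx, dy, dz, wx, wy, wz, gripper, ...]. A call has 1 to 12 rows; each row shifts and turns the commanded pose from where the row before left it, along the tool's axes as they then stand; what a row does not reach is not made up. A row lasts 1/10 s, in which the tool goes at most 50 mm and 8.59 degrees, less where a joint would pass 70% of its speed; a pose out of reach is approached as far as the arm can. A call with a number of a shift or a turn outside -1 to 1 is refused whole. A call with a gripper value outside its range is refused whole. The fingers move at their own pace and stop on an object; the grip force is fixed at half the most. Time passes only in rows, so rows that do not move let the fingers close. It gives the time, the measured TCP pose, the force, the opening and the grip force at its end, in the units of the state.
- get_obs(): the state, without advancing time (a new reading comes with each control period).
- capture(name): name is "scene" or "top" or "wrist"; returns the picture (400x640x3 uint8, red, green, blue); there is no depth.
- camera_model(name): a dict with "fov_y" (degrees; the focal length in pixels is half the picture's height over the tangent of half this angle, whatever the lens; pixels are square), "cx", "cy" (the principal point, pixels), "D" ([k1, k2, p1, p2, k3] as OpenCV has them; the pictures are not rectified), "pose" (4x4, takes a point from camera to world coordinates). Camera axes: x right, y up, looking along -z (the intrinsics and any distortion apply to the point x, -y, -z); pixel columns grow to the right and rows downward; lengths in mm; the calibration is good to about 2 mm. A picture is of the moment at which its call begins: read the wrist's pose just before it. camera_model takes no time and is no camera call; for the wrist camera it gives the pose at the moment of the call.
- close_job(): hands the job in; it is judged then, once.
Trained networks look in the newest picture that a camera, given by its name, has taken for a name from the list of things; names that differ only in an ending like _2 or _b are one class to them, and where a whole thing is asked for, a point or a joint stands for the part that bears it (a point fixed in the world has none). Each returns a list of dicts, best first, with "score" (0 to 1); they miss things now and then, are a little off and sometimes report something else, mostly with a low value. They report only what shows in the picture. A call takes as long as a camera call.
- search_frame(camera, thing): "location" ([column, row] in pixels, amid what is visible of it).
- regions_of(camera, thing): "pixels" (400x640 bool, what is visible of it) and "location" ([column, row] in pixels, amid what is visible of it).
- pinpoint(camera, thing): "location" ([column, row] in pixels: a listed point, or the origin of a listed thing).
The state is a dict: "time": time; "joint_positions": joint angles; "dq": joint speeds; "tau": joint torques, N m; "tool_pos": TCP position; "tcp_rot": TCP orientation; "contact_force": force on the tool from outside, world axes, zero at the start; "moment": the same for the moment, N m; "grip_width": finger opening in mm; "finger_force": force on a finger pad.
Only numpy, scipy, OpenCV 4.12 (cv2) and the standard library are available. Lean on these libraries where they do the work, as an engineer would, in place of code of your own. Each camera call takes 0.05 s, during which the arm holds its last target. There are 200 camera calls.

## Working session

There is one attempt and no reset: what is moved stays moved. The work goes in short steps, Python scripts to look and compute and a shell command to move; the robot and the scene stay as the last step left them, time stands still between calls to the robot, and variables do not carry over. Pictures are saved under pics/ and viewed, at most 14 in all, crops included, and the job is handed in when it is done.

```bash
mkdir -p pics; cat > h.py <<'E'
import numpy as np, cv2
from scipy.spatial.transform import Rotation as R
from plant import *
def K(m):
    f=200/np.tan(np.radians(m['fov_y'])/2); return np.array([[f,0,m['cx']],[0,f,m['cy']],[0,0,1.]])
def ray(m,px):
    u=cv2.undistortPoints(np.array([[px]],float),K(m),np.array(m['D'],float))[0,0]
    P=np.array(m['pose']); return P[:3,3],P[:3,:3]@np.array([u[0],-u[1],-1.])
def at(m,px,z):
    o,d=ray(m,px); return o+d*(z-o[2])/d[2]
def proj(m,p):
    P=np.array(m['pose']); q=P[:3,:3].T@(np.array(p,float)-P[:3,3]); q=np.array([q[0],-q[1],-q[2]])
    return cv2.projectPoints(q[None],np.zeros(3),np.zeros(3),K(m),np.array(m['D'],float))[0][0,0]
def tri(rs):
    A=np.zeros((3,3));b=np.zeros(3)
    for o,d in rs:
        d=d/np.linalg.norm(d);M=np.eye(3)-np.outer(d,d);A+=M;b+=M@o
    return np.linalg.solve(A,b)
def save(name,f): 
    im=capture(name); cv2.imwrite('pics/'+f,im[:,:,::-1]); return im
def go(p,yaw=None):
    "tool-down: total shift in row units, and yaw turn units"
    o=get_obs(); Rt=R.from_euler('xyz',o['tcp_rot']).as_matrix()
    d=Rt.T@(np.array(p,float)-np.array(o['tool_pos']))/30
    print('units',d.round(2))
    return d
E
python3 - <<'E'
from h import *
o=get_obs();print({k:np.round(v,3) for k,v in o.items()})
for c in('scene','top','wrist'):
    m=camera_model(c);print(c,m['fov_y'],m['cx'],m['cy'],np.round(m['D'],3),np.round(m['pose'],2).tolist())
    save(c,c+'0.png')
    if c=='wrist':continue
    for t in['sink_a','relay_a','tray']:
        for r in regions_of(c,t)[:7]:
            p=at(m,r['location'],7 if t!='tray' else 17)
            ys,xs=np.nonzero(r['pixels']);w=np.stack([at(m,(x,y),12)[:2] for x,y in list(zip(xs,ys))[::max(1,len(xs)//150)]]).astype(np.float32)
            print(c,t,round(r['score'],2),np.round(r['location']),p[:2].round(),cv2.minAreaRect(w),len(xs))
    for t in['hopper_mouth','hopper_floor','hopper_scale','dial_centre','dial_zero','pointer_tip','trap_handle','bolt_knob','trap_hinge']:
        for r in pinpoint(c,t)[:2]: print(c,t,round(r['score'],2),np.round(r['location'],1))
E
```

```text
{'time': np.float64(0.0), 'joint_positions': array([ 1.194,  0.343,  1.525, -0.   ,  1.275, -0.146]), 'dq': array([ 0.002,  0.001,  0.   ,  0.   ,  0.   , -0.001]), 'tau': array([ 1.0000e-03, -4.3122e+01, -2.4423e+01,  7.2000e-02,  5.5000e-02,
       -0.0000e+00]), 'tool_pos': array([119.926, 510.725, 226.065]), 'tcp_rot': array([-3.14 , -0.   ,  2.911]), 'contact_force': array([-0.275, -0.361,  0.11 ]), 'moment': array([-0.049,  0.018, -0.008]), 'finger_force': np.float64(0.0), 'grip_width': np.float64(92.194)}
scene 55.69273346481707 317.94819560252364 200.33742384525985 [0.001 0.    0.    0.    0.   ] [[0.52, 0.5, -0.69, -95.96], [-0.85, 0.29, -0.43, -215.72], [-0.02, 0.81, 0.58, 692.21], [0.0, 0.0, 0.0, 1.0]]
scene sink_a 0.65 [265. 257.] [437. 283.] ((435.2400207519531, 277.66607666015625), (26.55291175842285, 20.61190414428711), 37.229888916015625) 61
scene sink_a 0.59 [300. 271.] [442. 178.] ((427.4818420410156, 173.802490234375), (24.999629974365234, 36.68798828125), 17.691011428833008) 113
scene sink_a 0.56 [284. 263.] [444. 227.] ((434.03759765625, 220.17552185058594), (27.
[... 1676 characters left out ...]
.09864807128906), 59.52055740356445) 2089
top tray 0.73 [387. 175.] [642. -39.] ((645.4149780273438, -40.61198425292969), (269.5566101074219, 232.28726196289062), 37.43475341796875) 3862
top hopper_mouth 0.64 [391.6 185.7]
top hopper_floor 0.87 [386.6 197.1]
top hopper_floor 0.21 [340.7 163.6]
top hopper_scale 0.73 [381.2 206.2]
top dial_centre 0.82 [386.8 139.5]
top dial_zero 0.74 [377.4 142.4]
top trap_handle 0.78 [338.7 162.5]
top bolt_knob 0.54 [378.2 141.1]
top bolt_knob 0.42 [384.1 139. ]
wrist 71.6887142248918 320.6181897185495 200.79242781965579 [0.017 0.    0.    0.    0.   ] [[0.23, -0.94, -0.26, 49.22], [0.97, 0.22, 0.06, 527.84], [-0.0, -0.27, 0.96, 384.92], [0.0, 0.0, 0.0, 1.0]]
```

```bash
python3 - <<'E'
import cv2
a=cv2.imread('pics/scene0.png');b=cv2.imread('pics/top0.png')
a=cv2.resize(a[130:310,180:480],(800,480),interpolation=3);cv2.imwrite('pics/s1.png',a)
b=cv2.resize(b[110:310,200:450],(750,600),interpolation=3);cv2.imwrite('pics/t1.png',b)
E
```

```text
(no output)
```

View pics/s1.png

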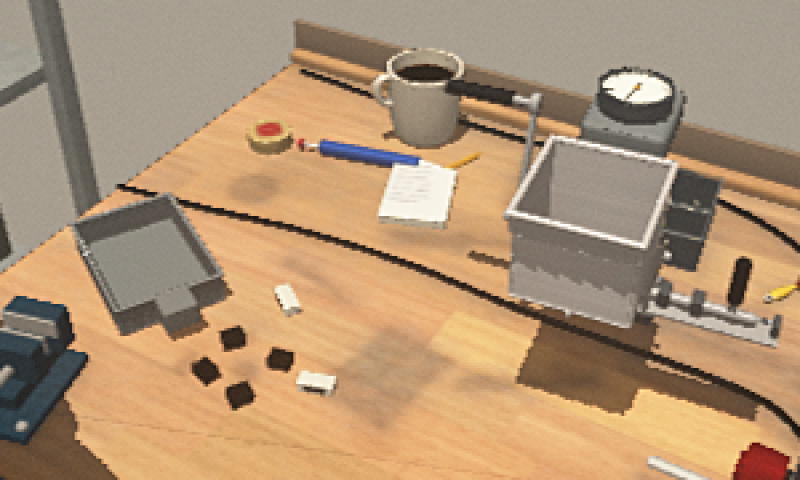

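View pics/t1.png

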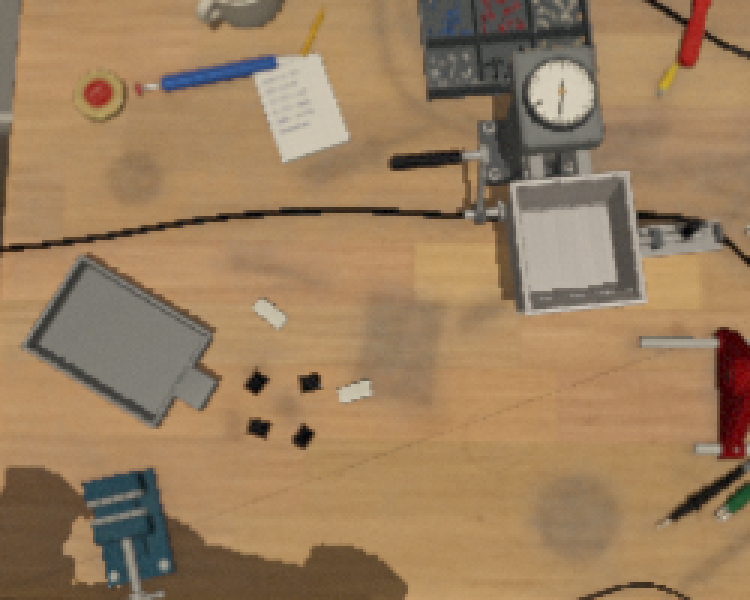

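Four heat sinks show (crop top: (257,382),(310,382),(259,428),(303,436)), two white relays next to them, the tray at left with its lug pointing down-right, and the scale at right. I fit the scale's pose from both views.

```bash
cat >> h.py <<'E'
PTS=dict(hopper_mouth=(0,0,232),hopper_floor=(0,0,140),dial_centre=(126,0,245),trap_handle=(78,128,244),bolt_knob=(10,-120,166))
def sw(s,p):
    c,n=np.cos(s[2]),np.sin(s[2]); return np.array([s[0]+c*p[0]-n*p[1],s[1]+n*p[0]+c*p[1],p[2]])
E
python3 - <<'E'
from h import *
from scipy.optimize import least_squares
S,T=camera_model('scene'),camera_model('top')
obs=[(S,'hopper_mouth',(401.2,200.1)),(S,'hopper_floor',(398.8,232.6)),(S,'dial_centre',(413.1,164.3)),(S,'trap_handle',(355.9,167.2)),(S,'bolt_knob',(457.2,235.3)),
(T,'hopper_mouth',(391.6,185.7)),(T,'hopper_floor',(386.6,197.1)),(T,'dial_centre',(386.8,139.5)),(T,'trap_handle',(338.7,162.5))]
f=lambda s:np.concatenate([proj(m,sw(s,PTS[n]))-np.array(p) for m,n,p in obs])
r=least_squares(f,[600,-50,0],loss='soft_l1');print(r.x.tolist());print(f(r.x).reshape(-1,2).round(1).tolist())
for k,p in PTS.items(): print(k,sw(r.x,p).round(0))
# wrist camera relative to tool
m=camera_model('wrist');o=get_obs();Tt=np.eye(4);Tt[:3,:3]=R.from_euler('xyz',o['tcp_rot']).as_matrix();Tt[:3,3]=o['tool_pos']
print(np.round(np.linalg.inv(Tt)@np.array(m['pose']),3).tolist()); print(Tt.round(3).tolist())
for c,l in((T,[(257,382),(310,382),(259,428),(303,436)]),(S,[])):
    for q in l: print(at(T,(200+q[0]/3,110+q[1]/3),10).round(0))
for q in[(233,338),(205,371),(240,395),(280,358)]: print('s',at(S,(180+q[0]*.375,130+q[1]*.375),8).round(0))
E
```

```text
[547.0867929986201, -21.821133765665255, 0.1342156082670038]
[[0.8, -1.7], [-1.4, -0.6], [2.3, 0.7], [0.5, -2.6], [-1.3, -1.5], [0.2, 2.7], [0.5, -1.4], [-1.5, 2.4], [1.6, 2.1]]
hopper_mouth [547. -22. 232.]
hopper_floor [547. -22. 140.]
dial_centre [672.  -5. 245.]
trap_handle [607. 115. 244.]
bolt_knob [ 573. -139.  166.]
[[0.001, 0.963, 0.269, 72.816], [1.0, -0.001, 0.001, 0.084], [0.001, 0.269, -0.963, -158.166], [0.0, 0.0, 0.0, 1.0]]
[[-0.973, 0.229, 0.0, 120.092], [0.229, 0.973, 0.0, 511.112], [-0.0, 0.0, -1.0, 226.755], [0.0, 0.0, 0.0, 1.0]]
[438. 278.  10.]
[439. 223.  10.]
[391. 274.  10.]
[383. 229.  10.]
s [440. 277.   8.]
s [391. 273.   8.]
s [384. 226.   8.]
s [441. 222.   8.]
```

```bash
python3 -m pendant '[-1,-0.57,-0.25,0,0,-0.25,-1,-1,-0.57,-0.25,0,0,-0.25,-1,-1,-0.57,-0.25,0,0,-0.25,-1,-1,-0.57,-0.25,0,0,-0.25,-1,-1,-0.57,-0.25,0,0,-0.25,-1,-1,-0.57,-0.25,0,0,-0.25,-1,-1,-0.57,-0.25,0,0,-0.25,-1,-1,-0.57,-0.25,0,0,-0.25,-1,-1,-0.57,-0.25,0,0,-0.25,-1,-1,-0.57,-0.25,0,0,-0.25,-1]'
cat >> h.py <<'E'
def plan(p,yaw=None,n=None):
    "print remaining shift in the tool axes now, and yaw turn in units (about tool z)"
    o=get_obs(); Rt=R.from_euler('xyz',o['tcp_rot']).as_matrix()
    d=Rt.T@(np.array(p,float)-np.array(o['tool_pos']))/30
    w=None
    if yaw is not None:
        Rg=R.from_euler('xyz',[np.pi,0,yaw]); e=(R.from_matrix(Rt).inv()*Rg).as_rotvec(); w=np.round(np.degrees(e)/4,2)
    print('t',round(float(o['time']),1),'tcp',np.round(o['tool_pos'],1),np.round(o['tcp_rot'],3),'q',np.round(o['joint_positions'],2),'shift',d.round(2),'turn',w)
E
python3 -c "
from h import *
plan((672,-5,300),np.pi+.134)"
```

```text
time: 2.35
tool_pos: [391.3, 295.9, 302.2]
tcp_rot: [3.141, 0.0, 3.086]
contact_force: [-0.5, 0.4, -0.3]
grip_width: 91.6
finger_force: 0.0
t 2.4 tcp [391.3 295.9 302.2] [3.141 0.    3.086] q [ 0.49  0.23  1.47  0.    1.44 -1.02] shift [-9.9  -9.49  0.07] turn [ 0.01  0.   -2.72]
```

```bash
python3 -m pendant '[-1,-0.96,0,0,0,0,-1,-1,-0.96,0,0,0,0,-1,-1,-0.96,0,0,0,0,-1,-1,-0.96,0,0,0,0,-1,-1,-0.96,0,0,0,0,-1,-1,-0.96,0,0,0,0,-1,-1,-0.96,0,0,0,0,-1,-1,-0.96,0,0,0,0,-1,-1,-0.96,0,0,0,0,-1,-0.9,-0.85,0,0,0,-0.9,-1,0,0,0,0,0,-0.9,-1,0,0,0,0,0,-0.9,-1]'
python3 - <<'E'
from h import *
plan((672,-5,300),np.pi+.134)
m=camera_model('wrist');im=save('wrist','w1.png')
for t in['dial_centre','dial_zero','pointer_tip']:
    for r in pinpoint('wrist',t)[:2]: print(t,round(r['score'],2),np.round(r['location'],1),at(m,r['location'],252).round(1))
E
```

```text
time: 3.55
tool_pos: [671.4, -5.5, 300.4]
tcp_rot: [3.141, -0.001, -3.009]
contact_force: [-0.4, 0.4, -0.1]
grip_width: 92.0
finger_force: 0.0
t 3.5 tcp [671.4  -5.5 300.4] [ 3.141e+00 -1.000e-03 -3.009e+00] q [-0.12  0.6   0.91  0.    1.64 -1.83] shift [-0.02  0.01  0.01] turn [ 0.01 -0.02 -0.02]
dial_zero 0.72 [342.8 211.1] [662.3  10.9 252. ]
pointer_tip 0.52 [325.3 195.5] [651.7  -4.4 252. ]
```

View pics/w1.png

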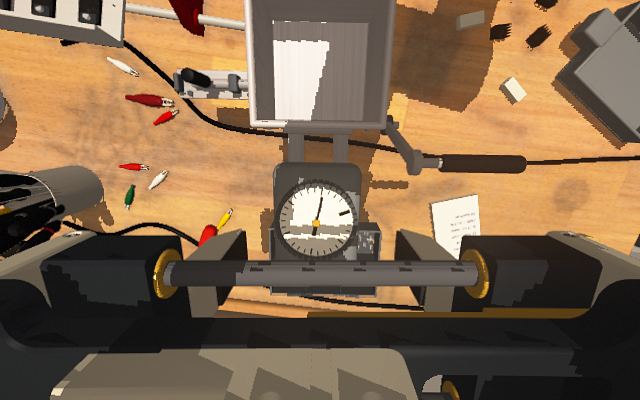

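The dial shows at (317,220): pointer tip up at (322,197), zero mark to the right at (344,212). The rim is between the fingers. I measure the angles.

```bash
python3 - <<'E'
from h import *
m=camera_model('wrist')
im=cv2.imread('pics/w1.png');g=cv2.cvtColor(im,6)
hsv=cv2.cvtColor(im,40)[215:235,305:330];ys,xs=np.nonzero((hsv[...,1]>150)&(hsv[...,2]>120));hub=np.array([xs.mean()+305,ys.mean()+215]);print('hub',hub,len(xs))
z=250
ch=at(m,hub,z+3)
for n,p in(('hub',hub),('zero',(342.8,211.1)),('tip',(325.3,195.5)),('tip2',(322,197))):
    w=at(m,p,z);d=w-ch;print(n,w.round(1),np.hypot(d[0],d[1]).round(1),'ang cw from -x',round(float(np.arctan2(d[1],-d[0])),3))
cv2.imwrite('pics/w1c.png',cv2.resize(im[170:270,260:380],(720,600),interpolation=2))
E
```

```text
hub [315.92857143 223.0952381 ] 42
hub [675.7  -7.1 250. ] 1.1 ang cw from -x 3.06
zero [662.8  12.8 250. ] 23.2 ang cw from -x 1.039
tip [651.9  -2.7 250. ] 23.0 ang cw from -x 0.194
tip2 [653.5  -5.1 250. ] 21.2 ang cw from -x 0.097
```

View pics/w1c.png

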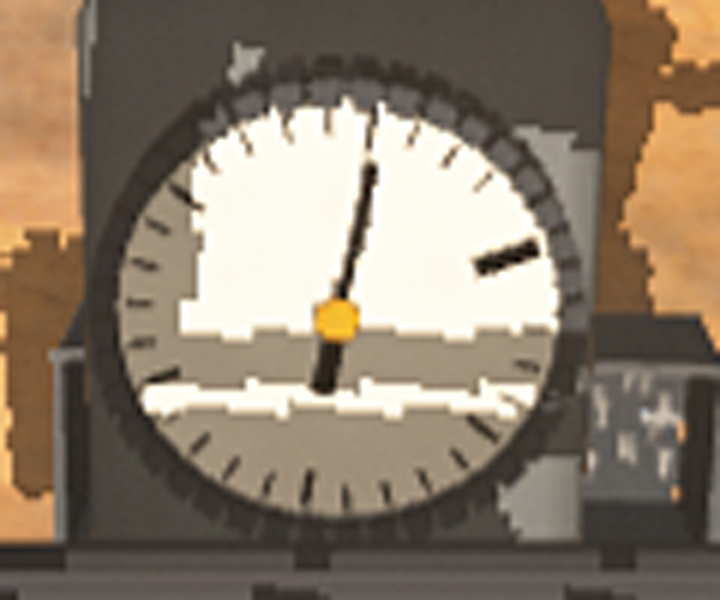

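```bash
python3 -m pendant '[-0.08,-0.06,0,0,0,1,-1,0,0,0,0,0,1,-1,0,0,0,0,0,1,-1,0,0,0,0,0,1,-1,0,0,0.5,0,0,1,-1,0,0,0.5,0,0,1,-1,0,0,0.5,0,0,1,-1,0,0,0.57,0,0,0.6,-1,0,0,0,0,0,0,1,0,0,0,0,0,0,1,0,0,0,0,0,0,1,0,0,0,0,0,0,1]'; python3 -c "
from h import *
plan((674,-7,238))"
```

```text
time: 4.95
tool_pos: [673.0, -7.8, 240.9]
tcp_rot: [-3.137, 0.001, 2.743]
contact_force: [-2.2, -2.2, 3.8]
grip_width: 64.9
finger_force: 30.2
t 5.0 tcp [673.   -7.8 240.9] [-3.137e+00  1.000e-03  2.743e+00] q [-0.12  0.62  1.03 -0.    1.49 -1.29] shift [-0.02  0.04  0.1 ] turn None
```

```bash
python3 -m pendant '[0,0,0,0,0,-1,1,0,0,0,0,0,-1,1,0,0,0,0,0,-1,1,0,0,0,0,0,-1,1,0,0,0,0,0,-1,1,0,0,0,0,0,-1,1,0,0,0,0,0,-1,1,0,0,0,0,0,-1,1,0,0,0,0,0,-1,1,0,0,0,0,0,-1,1,0,0,0,0,0,-1,1,0,0,0,0,0,-1,1]'; python3 -m pendant '[0,0,0,0,0,-1,1,0,0,0,0,0,-1,1,0,0,0,0,0,-1,1,0,0,0,0,0,-0.3,1,0,0,0,0,0,0,1,0,0,0,0,0,0,1]'; python3 - <<'E'
from h import *
plan((674,-7,238))
im=save('wrist','w2.png')
cv2.imwrite('pics/w2c.png',cv2.resize(im[170:290,240:400,::-1],(800,600),interpolation=2))
E
```

```text
time: 6.15
tool_pos: [673.1, -9.6, 240.9]
tcp_rot: [-3.136, -0.002, -2.702]
contact_force: [-3.6, -11.4, 1.4]
grip_width: 64.6
finger_force: 30.0
time: 6.75
tool_pos: [673.4, -10.1, 240.9]
tcp_rot: [-3.136, -0.004, -2.474]
contact_force: [-2.0, -13.1, 0.6]
grip_width: 64.7
finger_force: 30.0
t 6.8 tcp [673.4 -10.1 240.9] [-3.136 -0.004 -2.474] q [-0.13  0.62  1.03 -0.01  1.49 -2.36] shift [-0.08  0.07  0.1 ] turn None
```

View pics/w2c.png

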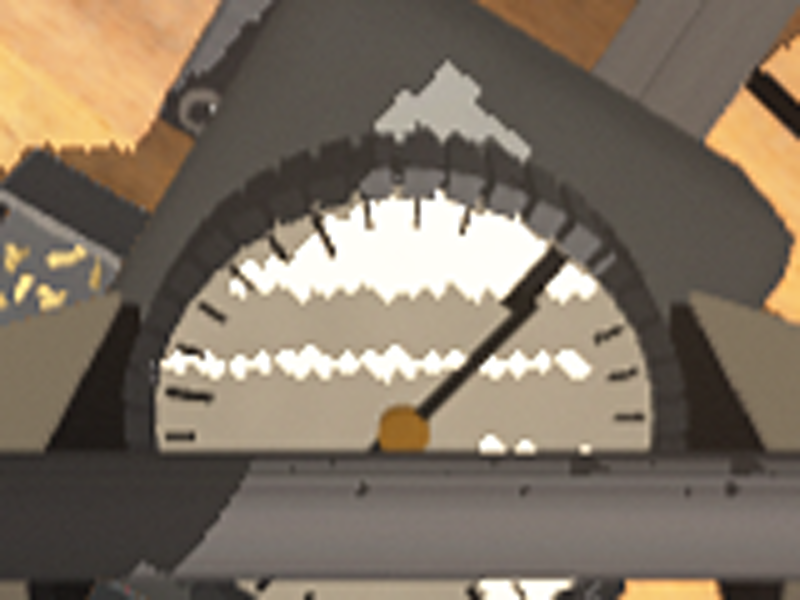

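```bash
python3 -m pendant '[0,0,0,0,0,0,-1,0,0,0,0,0,0,-1,0,0,0,0,0,0,-1,0,0,-1,0,0,0,-1,0,0,-1,0,0,1,-1,0,0,0,0,0,1,-1,0,0,0,0,0,1,-1,0,0,0,0,0,1,-1,0,0,0,0,0,1,-1,0,0,0,0,0,1,-1,0,0,0,0,0,1,-1,0,0,0,0,0,0.7,-1]'; python3 - <<'E'
from h import *
plan((674,-7,238))
m=camera_model('wrist');im=save('wrist','w3.png')
for t in['dial_centre','dial_zero','pointer_tip']:
    for r in pinpoint('wrist',t)[:2]: print(t,round(r['score'],2),np.round(r['location'],1),at(m,r['location'],250).round(1))
cv2.imwrite('pics/w3c.png',cv2.resize(im[170:270,260:380,::-1],(720,600),interpolation=2))
E
```

```text
time: 8.0
tool_pos: [673.5, -4.9, 299.8]
tcp_rot: [3.141, 0.0, -3.011]
contact_force: [0.3, 0.8, 0.3]
grip_width: 91.4
finger_force: 0.0
t 8.0 tcp [673.5  -4.9 299.8] [ 3.141  0.    -3.011] q [-0.12  0.6   0.9   0.    1.64 -1.82] shift [-0.01 -0.07  2.06] turn None
dial_centre 0.96 [318.9 218.3] [673.4  -6.2 250. ]
dial_zero 0.6 [316.3 192.8] [653.  -10.9 250. ]
dial_zero 0.31 [497.8  32.2] [529.2  93.9 250. ]
```

View pics/w3c.png

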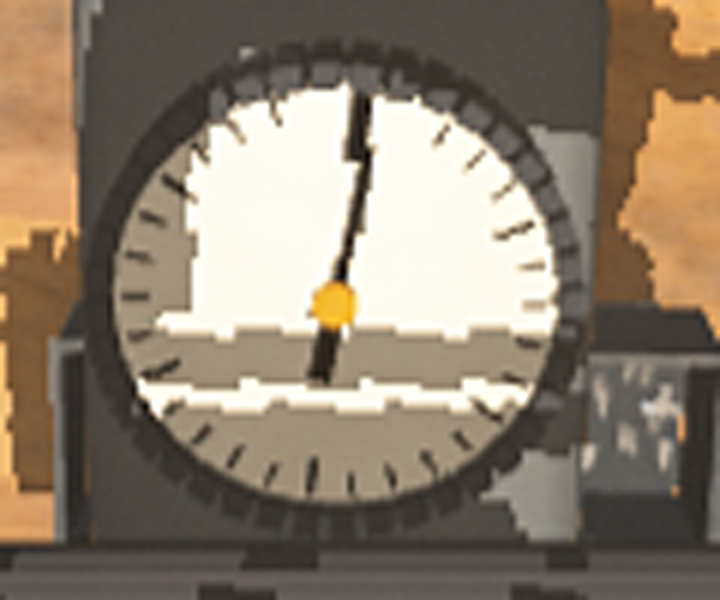

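The zero mark (359,126 in crop) is about 0.06 rad short of the pointer (tip near (367,145)), within tolerance at about 1.3 mm. A small correction will give more margin.

```bash
python3 -m pendant '[0,-0.06,0.7,0,0,0,-1,0,0,0.7,0,0,0,-1,0,0,0.66,0,0,0,-1,0,0,0,0,0,0,1,0,0,0,0,0,0,1,0,0,0,0,0,0,1,0,0,0,0,0,0,1,0,0,0,0,0,0.4,1,0,0,0,0,0,0.4,1,0,0,0,0,0,0,1,0,0,0,0,0,0,1]'; python3 -m pendant '[0,0,0,0,0,0,-1,0,0,0,0,0,0,-1,0,0,0,0,0,0,-1,0,0,-1,0,0,0,-1,0,0,-1,0,0,0,-1,0,0,0,0,0,0,-1]';python3 - <<'E'
from h import *
plan((674,-7,238))
m=camera_model('wrist');im=save('wrist','w4.png')
b=cv2.resize(im[170:270,260:380,::-1],(600,500),interpolation=2)
cv2.imwrite('pics/w4c.png',b)
# refine scale yaw: hopper rim region
for t in['hopper_mouth','hopper_floor','trap_handle','bolt_knob','dial_centre']:
    for r in pinpoint('wrist',t)[:1]: print(t,round(r['score'],2),np.round(r['location'],1),at(m,r['location'],PTS[t][2]).round(1))
E
```

```text
time: 9.3
tool_pos: [674.5, -8.8, 239.4]
tcp_rot: [-3.139, 0.003, -3.067]
contact_force: [0.4, -5.8, 2.6]
grip_width: 65.0
finger_force: 30.0
time: 9.9
tool_pos: [675.1, -7.1, 302.9]
tcp_rot: [-3.14, 0.008, -3.065]
contact_force: [-0.1, 0.2, 0.8]
grip_width: 91.8
finger_force: 0.0
t 9.9 tcp [675.1  -7.1 302.9] [-3.14   0.008 -3.065] q [-0.12  0.6   0.9   0.    1.63 -1.77] shift [0.05 0.01 2.16] turn None
hopper_mouth 0.77 [308.8  48.4] [550.8 -25.5 232. ]
hopper_floor 0.74 [317.   67.2] [547.5 -21.1 140. ]
trap_handle 0.77 [483.  150.2] [613.4 113.1 244. ]
bolt_knob 0.63 [194.1  80.6] [ 573.4 -139.4  166. ]
dial_centre 0.63 [319.4 215.9] [676.1  -8.  245. ]
```

View pics/w4c.png

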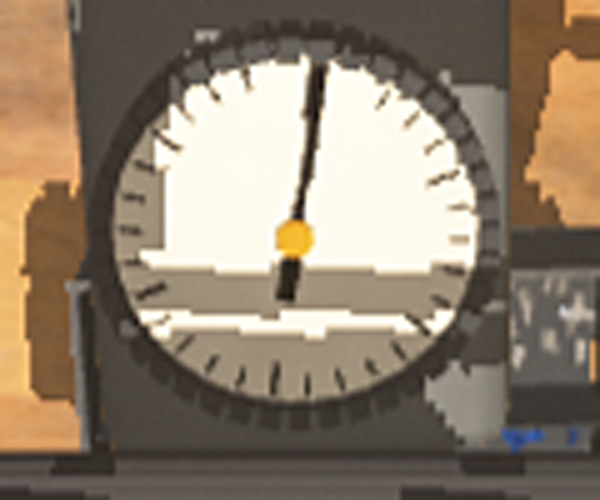

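Aligned now. Next: fit the scale from this close view and move over the heat sinks.

```bash
python3 -m pendant '[0.76,1,0,0,0,0,-1,0.76,1,0,0,0,0,-1,0.76,1,0,0,0,0,-1,0.76,1,0,0,0,0,-1,0.76,1,0,0,0,0,-1,0.76,1,0.2,0,0,0,-1,0.76,1,0.6,0,0,0,-1,0.76,1,1,0,0,0,-1,0.76,1,1,0,0,0,-1,0,0.1,1,0,0,0,-1,0,0,1,0,0,0,-1,0,0,1,0,0,0,-1]'; python3 -m pendant '[0,0,0.9,0,0,0,-1,0,0,0,0,0,0,-1]'
cat > sinks.py <<'E'
from h import *
import sys
def look(f,H=14):
    m=camera_model('wrist');im=save('wrist',f)
    for t in['sink_a','relay_a']:
        for r in regions_of('wrist',t)[:6]:
            ys,xs=np.nonzero(r['pixels'])
            c,_=cv2.findContours(r['pixels'].astype(np.uint8),0,1);c=max(c,key=cv2.contourArea)[:,0]
            w=np.array([at(m,q,7)[:2] for q in c],np.float32);b=cv2.minAreaRect(w)
            d=cv2.boxPoints(b);e=max((d[1]-d[0],d[2]-d[1]),key=np.linalg.norm)
            print(t,round(r['score'],2),np.round(r['location']),'mid',at(m,r['location'],8)[:2].round(1),'rect',np.round(b[0],1),np.round(b[1],1),'longdir',round(float(np.arctan2(e[1],e[0])),2),len(xs))
    return im
if __name__=='__main__':
    plan((450,250,100)); look(sys.argv[1])
E
python3 - <<'E'
from h import *
from scipy.optimize import least_squares
W=dict(hopper_mouth=(550.8,-25.5),hopper_floor=(547.5,-21.1),trap_handle=(613.4,113.1),bolt_knob=(573.4,-139.4),dial_centre=(674.5,-7))
f=lambda s:np.concatenate([sw(s,PTS[k])[:2]-v for k,v in W.items()])
r=least_squares(f,[547,-22,.13]);print(r.x,f(r.x).reshape(-1,2).round(1).tolist())
E
python3 sinks.py w5.png
```

```text
time: 11.4
tool_pos: [447.4, 249.5, 122.3]
tcp_rot: [-3.141, -0.001, -3.064]
contact_force: [0.4, -0.1, -0.1]
grip_width: 92.0
finger_force: 0.0
time: 11.6
tool_pos: [445.5, 248.2, 93.2]
tcp_rot: [-3.139, -0.008, -3.065]
contact_force: [0.4, -0.1, 0.1]
grip_width: 91.8
finger_force: 0.0
[ 5.49586362e+02 -2.24810087e+01  1.15009892e-01] [[-1.2, 3.0], [2.1, -1.4], [-1.0, 0.5], [-0.1, -1.1], [0.3, -1.0]]
t 11.6 tcp [445.5 248.2  93.2] [-3.139 -0.008 -3.065] q [ 0.36  0.47  1.74  0.    0.94 -1.29] shift [-0.15  0.05 -0.23] turn None
sink_a 0.9 [292. 201.] mid [442.1 221.5] rect [439.7 223.1] [18.7 22.9] longdir -1.35 481
sink_a 0.79 [356. 145.] mid [388.1 274.6] rect [392.3 274.7] [23.8 16.4] longdir 1.3 504
sink_a 0.79 [354. 202.] mid [438.4 278.5] rect [439.  278.7] [18.2 21.5] longdir -0.67 449
sink_a 0.56 [306. 138.] mid [385.6 231.1] rect [383.7 228.1] [17.5 22.7] longdir -0.56 529
relay_a 0.96 [242. 190.] mid [435.  176.3] rect [431.7 175.8] [17.4 37.5] longdir -1.23 750
```

View pics/w5.png

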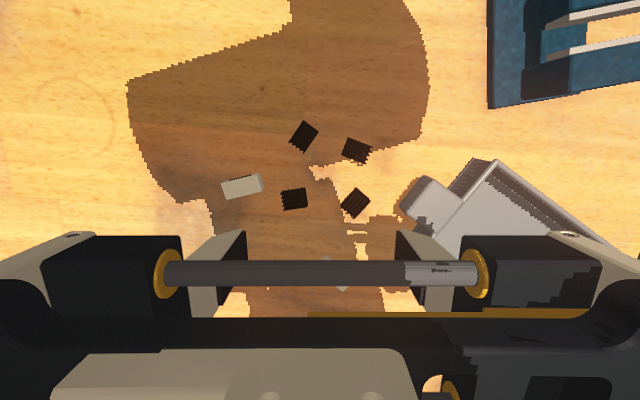

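Four dark heat sinks at (306,137), (356,150), (293,200), (354,202), the relays at (242,186) and (335,270), the tray at right. I fit box silhouettes to the masks for exact poses.

```bash
cat > fit.py <<'E'
from h import *
from scipy.optimize import minimize
import sys
SC=4
def fit(m,mask,H=14,L=(16,22)):
    ys,xs=np.nonzero(mask);x0,x1,y0,y1=xs.min()-12,xs.max()+12,ys.min()-12,ys.max()+12
    M=cv2.resize(mask[y0:y1,x0:x1].astype(np.float32),None,fx=SC,fy=SC)
    c0=at(m,(xs.mean(),ys.mean()),7)[:2];best=None
    def cost(p):
        c,s=np.cos(p[2]),np.sin(p[2])
        q=[proj(m,(p[0]+c*a*L[0]/2-s*b*L[1]/2,p[1]+s*a*L[0]/2+c*b*L[1]/2,h)) for a in(-1,1) for b in(-1,1) for h in(0,H)]
        h=cv2.convexHull(((np.array(q)-[x0,y0]+.5)*SC).astype(np.float32)).astype(np.int32)
        I=np.zeros_like(M);cv2.fillConvexPoly(I,h,1);return -(np.minimum(I,M).sum()/np.maximum(I,M).sum())
    for a in np.arange(0,np.pi,np.pi/8):
        r=minimize(cost,[*c0,a],method='Nelder-Mead',options=dict(initial_simplex=np.array([[*c0,a],[c0[0]+5,c0[1],a],[c0[0],c0[1]+5,a],[*c0,a+.25]]),maxiter=120,xatol=.05,fatol=1e-4))
        if best is None or r.fun<best.fun:best=r
    return best.x,-best.fun
if __name__=='__main__':
    m=camera_model('wrist')
    if len(sys.argv)>1: save('wrist',sys.argv[1])
    plan((0,0,0))
    for r in regions_of('wrist','sink_a'):
        if r['score']<.3:continue
        p,i=fit(m,r['pixels']);y=p[2]+np.pi/2  # tool y axis is along own x: yaw = own x angle + 90deg
        y=(y%np.pi)-2*np.pi+np.pi  # range -pi..0
        print(np.round(r['location']),round(r['score'],2),'xy',p[:2].round(1),'ownx',round(p[2]%np.pi,2),'IoU',round(i,2))
E
python3 fit.py
```

```text
t 11.8 tcp [448.8 249.4  97.7] [ 3.141e+00  1.000e-03 -3.065e+00] q [ 0.36  0.46  1.73  0.    0.95 -1.29] shift [15.55 -7.15  3.24] turn None
[292. 201.] 0.9 xy [444.5 224.6] ownx 0.23 IoU 0.91
[356. 145.] 0.79 xy [396.3 276.3] ownx 2.88 IoU 0.93
[354. 202.] 0.79 xy [443.9 281. ] ownx 0.89 IoU 0.86
[306. 138.] 0.56 xy [387.9 229.8] ownx 1.05 IoU 0.93
```

```bash
python3 fit.py w6.png
```

```text
t 11.8 tcp [449.2 249.5  98.3] [ 3.141e+00  3.000e-03 -3.065e+00] q [ 0.36  0.46  1.73  0.    0.94 -1.29] shift [15.57 -7.15  3.23] turn None
[293. 193.] 0.82 xy [439.5 224.1] ownx 0.24 IoU 0.84
[303. 133.] 0.81 xy [383.5 228.6] ownx 0.98 IoU 0.88
[351. 199.] 0.64 xy [438.8 279. ] ownx 0.91 IoU 0.93
[355. 141.] 0.6 xy [391.5 274.1] ownx 2.85 IoU 0.82
```

```bash
python3 -m pendant '[0.26,1,0,0,0,0,0.3,0,0,0,0,0,1,0.3,0,0,0,0,0,1,0.3,0,0,0,0,0,1,0.3,0,0,0,0,0,1,0.3,0,0,0.3,0,0,1,0.3,0,0,0.3,0,0,1,0.3,0,0,0.3,0,0,1,0.3,0,0,0.4,0,0,1,0.3,0,0,0.4,0,0,1,0.3,0,0,0.2,0,0,1,0.3,0,0,0,0,0,0.5,0.3]'; python3 -c "
from h import *
plan((438.8,279,3),.91+np.pi/2)"
```

```text
time: 13.1
tool_pos: [438.3, 278.5, 40.0]
tcp_rot: [3.141, 0.0, 2.482]
contact_force: [-0.0, 0.3, 0.1]
grip_width: 31.8
finger_force: 0.0
t 13.1 tcp [438.3 278.5  40. ] [3.141 0.    2.482] q [ 0.42  0.56  1.77  0.    0.82 -0.49] shift [-0.    0.02  1.23] turn [0.   0.   0.02]
```

```bash
python3 -m pendant '[0,0,0.6,0,0,0,0.3,0,0,0.62,0,0,0,0.3,0,0,0,0,0,0,1,0,0,0,0,0,0,1,0,0,0,0,0,0,1,0,0,-1,0,0,0,1,0,0,-1,0,0,0,1,0,0,-1,0,0,0,1,0,0,-1,0,0,0,1,0,0,-1,0,0,0,1,0,0,-1,0,0,0,1,0,0,-1,0,0,0,1]'; python3 -c "
from h import *
plan((549,-22,260))"
```

```text
time: 14.3
tool_pos: [438.1, 278.5, 215.8]
tcp_rot: [3.14, 0.001, 2.485]
contact_force: [0.6, 0.8, 0.6]
grip_width: 16.4
finger_force: 30.0
t 14.3 tcp [438.1 278.5 215.8] [3.140e+00 1.000e-03 2.485e+00] q [ 0.42  0.34  1.56  0.    1.24 -0.5 ] shift [-9.04 -5.67 -1.48] turn None
```

```bash
python3 -m pendant '[-0.9,-0.57,-0.3,0,0,0,1,-0.9,-0.57,-0.3,0,0,0,1,-0.9,-0.57,-0.3,0,0,0,1,-0.9,-0.57,-0.3,0,0,0,1,-0.9,-0.57,-0.3,0,0,0,1,-0.9,-0.57,0,0,0,0,1,-0.9,-0.57,0,0,0,0,1,-0.9,-0.57,0,0,0,0,1,-0.9,-0.57,0,0,0,0,1,-0.9,-0.57,0,0,0,0,1,0,0,0,0,0,0,1]'; python3 -c "
from h import *
plan((549,-22,200))"
```

```text
time: 15.4
tool_pos: [548.5, -25.1, 259.0]
tcp_rot: [-3.142, 0.002, 2.481]
contact_force: [-0.2, 0.5, -1.8]
grip_width: 16.5
finger_force: 30.0
t 15.4 tcp [548.5 -25.1 259. ] [-3.142e+00  2.000e-03  2.481e+00] q [-0.18  0.36  1.4  -0.    1.37 -1.09] shift [0.06 0.09 1.97] turn None
```

```bash
python3 -m pendant '[0.05,0.09,0.95,0,0,0,1,0,0,0.95,0,0,0,1,0,0,0,0,0,0,0.3,0,0,0,0,0,0,0.3,0,0,-1,0,0,0,0.3,0,0,-1,0,0,0,0.3]'; python3 -m pendant '[0.95,0.32,0,0,0,0,0.3,0.95,0.32,0,0,0,0,0.3,0.95,0.32,0,0,0,0,0.3,0.95,0.32,0,0,0,0,0.3,0.95,0.32,0,0,0,0,0.3,0.95,0.32,0.8,0,0,0,0.3,0.95,0.32,0.9,0,0,0,0.3,0.95,0.32,0.9,0,0,0,0.3,0.95,0.32,0.9,0,0,0,0.3,0.9,0.3,0.9,0,0,0,0.3,0,0,0.9,0,0,0,0.3,0,0,0,0,0,0,0.3]'; python3 fit.py w7.png;  python3 -c "
from h import *
plan((383.5,228.6,3),.98+np.pi/2)"
```

```text
time: 16.0
tool_pos: [548.3, -18.4, 263.8]
tcp_rot: [3.141, 0.001, 2.485]
contact_force: [-0.1, -0.3, -0.0]
grip_width: 32.1
finger_force: 0.0
time: 17.2
tool_pos: [380.7, 230.4, 101.6]
tcp_rot: [-3.14, -0.001, 2.487]
contact_force: [-0.7, -1.3, 0.5]
grip_width: 32.2
finger_force: 0.0
t 17.2 tcp [382.  230.4 103.1] [3.141 0.    2.486] q [ 0.37  0.35  1.9   0.    0.88 -0.54] shift [  5.41 -13.85   3.43] turn None
[368. 181.] 0.93 xy [391.7 274.8] ownx 2.87 IoU 0.89
[322. 206.] 0.57 xy [383.6 229. ] ownx 1.06 IoU 0.86
[340. 256.] 0.54 xy [441. 224.] ownx 2.09 IoU 0.21
t 17.3 tcp [383.  230.4 103.9] [3.140e+00 1.000e-03 2.485e+00] q [ 0.37  0.35  1.9   0.    0.88 -0.54] shift [-0.05 -0.04  3.36] turn [ 0.03  0.02 -0.94]
```

```bash
python3 -m pendant '[-0.05,-0.03,0.6,0,0,-0.7,0.3,0,0,0.9,0,0,-0.7,0.3,0,0,0.9,0,0,0,0.3,0,0,0.6,0,0,0,0.3,0,0,0.36,0,0,0,0.3,0,0,0,0,0,0,1,0,0,0,0,0,0,1,0,0,0,0,0,0,1,0,0,-1,0,0,0,1,0,0,-1,0,0,0,1,0,0,-1,0,0,0,1,0,0,-1,0,0,0,1]'; python3 -m pendant '[0,0,-1,0,0,0,1,0,0,-1,0,0,0,1,0,0,-1,0,0,0,1]';python3 -c "
from h import *
plan((549,-22,260))"
```

```text
time: 18.5
tool_pos: [382.6, 228.4, 123.6]
tcp_rot: [3.14, 0.001, 2.583]
contact_force: [0.1, 1.2, 0.6]
grip_width: 16.4
finger_force: 30.0
time: 18.8
tool_pos: [382.3, 228.3, 213.8]
tcp_rot: [3.14, 0.001, 2.583]
contact_force: [0.5, 0.7, -0.2]
grip_width: 16.6
finger_force: 30.0
t 18.8 tcp [382.3 228.3 213.8] [3.140e+00 1.000e-03 2.583e+00] q [ 0.37  0.21  1.75  0.    1.18 -0.65] shift [-9.14 -4.12 -1.54] turn None
```

```bash
python3 -m pendant '[-0.86,-0.41,-0.3,0,0,0,1,-0.86,-0.41,-0.3,0,0,0,1,-0.86,-0.41,-0.3,0,0,0,1,-0.86,-0.41,-0.3,0,0,0,1,-0.86,-0.41,-0.35,0,0,0,1,-0.86,-0.41,0,0,0,0,1,-0.86,-0.41,0,0,0,0,1,-0.86,-0.41,0,0,0,0,1,-0.86,-0.41,0,0,0,0,1,-0.86,-0.41,0,0,0,0,1,0,0,0,0,0,0,1]'; python3 -c "
from h import *
plan((549,-22,200))"
```

```text
time: 19.9
tool_pos: [537.2, -15.4, 258.5]
tcp_rot: [3.142, 0.002, 2.58]
contact_force: [0.2, -0.6, -0.2]
grip_width: 16.5
finger_force: 30.0
t 19.9 tcp [537.2 -15.4 258.5] [3.142e+00 2.000e-03 2.580e+00] q [-0.17  0.34  1.44 -0.    1.36 -1.18] shift [-0.45  0.02  1.95] turn None
```

```bash
python3 -m pendant '[0,0,0.95,0,0,0,1,0,0,0.95,0,0,0,1,0,0,0,0,0,0,0.3,0,0,0,0,0,0,0.3,0,0,-1,0,0,0,0.3,0,0,-1,0,0,0,0.3]'; python3 -m pendant '[0.875,0.63,0,0,0,0,0.3,0.875,0.63,0,0,0,0,0.3,0.875,0.63,0,0,0,0,0.3,0.875,0.63,0,0,0,0,0.3,0.875,0.63,0,0,0,0,0.3,0.875,0.63,0,0,0,0,0.3,0.875,0.63,0.3,0,0,0,0.3,0.875,0.63,0.5,0,0,0,0.3,0,0,0.5,0,0,1,0.3,0,0,0.5,0,0,1,0.3,0,0,0.5,0,0,1,0.3,0,0,0.5,0,0,1,0.3]';python3 -m pendant '[0,0,0.5,0,0,1,0.3,0,0,0.5,0,0,1,0.3,0,0,0.5,0,0,1,0.3,0,0,0.5,0,0,1,0.3,0,0,0.5,0,0,1,0.3,0,0,0,0,0,1,0.3,0,0,0,0,0,1,0.3,0,0,0,0,0,0,0.3]'; python3 fit.py w8.png;  python3 -c "
from h import *
plan((439.5,224.1,3),.24+np.pi/2)"
```

```text
time: 20.5
tool_pos: [536.0, -12.5, 263.5]
tcp_rot: [3.141, 0.001, 2.583]
contact_force: [1.3, 0.3, -0.0]
grip_width: 31.7
finger_force: 0.0
time: 21.7
tool_pos: [438.9, 227.6, 178.8]
tcp_rot: [3.138, 0.002, 2.301]
contact_force: [-0.3, 0.3, 1.1]
grip_width: 32.2
finger_force: 0.0
time: 22.5
tool_pos: [439.3, 227.5, 103.8]
tcp_rot: [3.138, -0.0, 1.814]
contact_force: [-0.3, -0.2, -0.8]
grip_width: 32.2
finger_force: 0.0
t 22.6 tcp [439.2 227.4 103.6] [ 3.138 -0.     1.817] q [0.32 0.43 1.78 0.   0.93 0.08] shift [ -3.79 -16.05   3.4 ] turn None
[319. 207.] 0.81 xy [439.3 224.6] ownx 0.23 IoU 0.82
[284. 136.] 0.79 xy [392.  276.2] ownx 2.87 IoU 0.93
t 22.6 tcp [439.  227.3 103.4] [ 3.139 -0.     1.817] q [0.32 0.43 1.78 0.   0.93 0.08] shift [-0.11 -0.02  3.35] turn [ 0.04 -0.    0.09]
```

```bash
python3 -m pendant '[-0.1,-0.02,0.6,0,0,0,0.3,0,0,0.9,0,0,0,0.3,0,0,0.9,0,0,0,0.3,0,0,0.6,0,0,0,0.3,0,0,0.36,0,0,0,0.3,0,0,0,0,0,0,1,0,0,0,0,0,0,1,0,0,0,0,0,0,1,0,0,-1,0,0,0,1,0,0,-1,0,0,0,1,0,0,-1,0,0,0,1,0,0,-1,0,0,0,1]'; python3 -m pendant '[0,0,-1,0,0,0,1,0,0,-1,0,0,0,1,0,0,-1,0,0,0,1]';python3 -c "
from h import *
plan((558,-22,260))"
```

```text
time: 23.8
tool_pos: [438.2, 223.7, 122.9]
tcp_rot: [3.141, -0.0, 1.815]
contact_force: [0.8, -0.3, -0.2]
grip_width: 16.3
finger_force: 30.0
time: 24.1
tool_pos: [438.0, 223.7, 213.0]
tcp_rot: [3.141, -0.0, 1.815]
contact_force: [0.3, 0.1, -0.3]
grip_width: 16.3
finger_force: 30.0
t 24.1 tcp [438.  223.7 213. ] [ 3.141 -0.     1.815] q [0.32 0.29 1.64 0.   1.21 0.07] shift [-8.91  1.9  -1.57] turn None
```

```bash
python3 -m pendant '[-0.9,0.19,-0.4,0,0,0,1,-0.9,0.19,-0.4,0,0,0,1,-0.9,0.19,-0.4,0,0,0,1,-0.9,0.19,-0.37,0,0,0,1,-0.9,0.19,0,0,0,0,1,-0.9,0.19,0,0,0,0,1,-0.9,0.19,0,0,0,0,1,-0.9,0.19,0,0,0,0,1,-0.9,0.19,0,0,0,0,1,-0.85,0.19,0,0,0,0,1,0,0,0,0,0,0,1]'; python3 -c "
from h import *
plan((555,-22,200))"
```

```text
time: 25.2
tool_pos: [559.3, -25.8, 258.2]
tcp_rot: [3.141, 0.001, 1.812]
contact_force: [0.2, 0.0, 0.8]
grip_width: 16.3
finger_force: 30.0
t 25.2 tcp [559.3 -25.8 258.2] [3.141e+00 1.000e-03 1.812e+00] q [-0.18  0.38  1.37 -0.    1.38 -0.42] shift [ 0.16 -0.11  1.94] turn None
```

```bash
python3 -m pendant '[0.1,-0.35,0,0,0,0,1,0,0,0.95,0,0,0,1,0,0,0.9,0,0,0,1,0,0,0,0,0,0,0.3,0,0,0,0,0,0,0.3,0,0,-1,0,0,0,0.3,0,0,-1,0,0,0,0.3]'; python3 -m pendant '[0.925,-0.22,0,0,0,0,0.3,0.925,-0.22,0,0,0,0,0.3,0.925,-0.22,0,0,0,0,0.3,0.925,-0.22,0,0,0,0,0.3,0.925,-0.22,0,0,0,0,0.3,0.925,-0.22,0,0,0,0,0.3,0.925,-0.22,0,0,0,0,0.3,0.925,-0.22,0,0,0,0,0.3,0.925,-0.22,0.3,0,0,0,0.3,0.925,-0.22,0.5,0,0,0,0.3,0.925,-0.22,0.5,0,0,0,0.3,0.925,-0.22,0.5,0,0,0,0.3]';python3 -m pendant '[0,0,0.5,0,0,1,0.3,0,0,0.5,0,0,1,0.3,0,0,0.5,0,0,1,0.3,0,0,0.5,0,0,1,0.3,0,0,0.5,0,0,1,0.3,0,0,0.5,0,0,1,0.3,0,0,0.4,0,0,1,0.3,0,0,0,0,0,0.5,0.3,0,0,0,0,0,0,0.3]'; python3 fit.py w9.png;  python3 -c "
from h import *
plan((392,275.5,3),2.87-np.pi/2)"
```

```text
time: 25.9
tool_pos: [547.6, -22.4, 264.9]
tcp_rot: [3.141, 0.0, 1.815]
contact_force: [0.5, -0.0, 0.1]
grip_width: 32.1
finger_force: 0.0
time: 27.1
tool_pos: [390.3, 282.9, 210.5]
tcp_rot: [3.138, -0.001, 1.815]
contact_force: [-0.3, 0.5, 1.0]
grip_width: 31.8
finger_force: 0.0
time: 28.0
tool_pos: [391.2, 282.0, 108.1]
tcp_rot: [3.14, -0.002, 1.291]
contact_force: [-0.7, 0.5, 0.1]
grip_width: 32.0
finger_force: 0.0
t 28.1 tcp [391.2 282.  108.2] [ 3.139e+00 -2.000e-03  1.292e+00] q [0.47 0.4  1.81 0.   0.93 0.74] shift [-12.63  -9.96   3.56] turn None
[322. 202.] 0.95 xy [392.5 275.5] ownx 2.88 IoU 0.84
t 28.1 tcp [391.1 282.  108.1] [ 3.140e+00 -2.000e-03  1.292e+00] q [0.47 0.4  1.81 0.   0.93 0.74] shift [-0.21  0.08  3.5 ] turn [ 0.03 -0.03 -0.1 ]
```

```bash
python3 -m pendant '[-0.21,0.09,0.75,0,0,0,0.3,0,0,0.9,0,0,0,0.3,0,0,0.9,0,0,0,0.3,0,0,0.6,0,0,0,0.3,0,0,0.36,0,0,0,0.3,0,0,0,0,0,0,1,0,0,0,0,0,0,1,0,0,0,0,0,0,1,0,0,-1,0,0,0,1,0,0,-1,0,0,0,1,0,0,-1,0,0,0,1,0,0,-1,0,0,0,1]'; python3 -m pendant '[0,0,-1,0,0,0,1,0,0,-1,0,0,0,1,0,0,-1,0,0,0,1]';python3 -c "
from h import *
plan((549,-35,260))"
```

```text
time: 29.3
tool_pos: [391.1, 274.5, 123.3]
tcp_rot: [3.141, -0.001, 1.291]
contact_force: [-0.1, 0.2, -0.6]
grip_width: 16.8
finger_force: 30.0
time: 29.6
tool_pos: [390.9, 274.5, 213.5]
tcp_rot: [3.141, -0.001, 1.291]
contact_force: [0.5, 0.5, -0.6]
grip_width: 16.4
finger_force: 30.0
t 29.6 tcp [390.9 274.5 213.5] [ 3.141e+00 -1.000e-03  1.291e+00] q [0.45 0.27 1.67 0.   1.2  0.73] shift [-8.46  7.91 -1.55] turn None
```

```bash
python3 -m pendant '[-0.85,0.79,-0.4,0,0,0,1,-0.85,0.79,-0.4,0,0,0,1,-0.85,0.79,-0.4,0,0,0,1,-0.85,0.79,-0.37,0,0,0,1,-0.85,0.79,0,0,0,0,1,-0.85,0.79,0,0,0,0,1,-0.85,0.79,0,0,0,0,1,-0.85,0.79,0,0,0,0,1,-0.85,0.79,0,0,0,0,1,-0.85,0.79,0,0,0,0,1,0,0,0,0,0,0,1]'; python3 -c "
from h import *
plan((547,-28,200))"
```

```text
time: 30.7
tool_pos: [549.7, -39.5, 258.6]
tcp_rot: [3.14, 0.001, 1.287]
contact_force: [-0.6, 0.4, 0.1]
grip_width: 16.4
finger_force: 30.0
t 30.7 tcp [549.7 -39.5 258.6] [3.140e+00 1.000e-03 1.287e+00] q [-0.21  0.37  1.4  -0.    1.38  0.07] shift [ 0.35 -0.2   1.95] turn None
```

```bash
python3 -m pendant '[0.35,-0.2,0,0,0,0,1,0,0,0.95,0,0,0,1,0,0,0.9,0,0,0,1,0,0,0,0,0,0,0.3,0,0,0,0,0,0,0.3,0,0,-1,0,0,0,0.3,0,0,-1,0,0,0,0.3,-0.7,0,-1,0,0,0,0.3,-0.5,0,-0.5,0,0,0,0.3,0,0,0,0,0,0,0.3]'; python3 - <<'E'
from h import *
plan((550,-22,300))
m=camera_model('wrist');im=save('wrist','w10.png')
for r in search_frame('wrist','sink_a'):print('sink',round(r['score'],2),np.round(r['location']),at(m,r['location'],147).round(0))
im2=save('top','t10.png');T=camera_model('top')
for r in search_frame('top','sink_a'):print('sink',round(r['score'],2),np.round(r['location']),at(T,r['location'],7).round(0))
for r in regions_of('top','tray')[:1]:
    ys,xs=np.nonzero(r['pixels']);w=np.array([at(T,q,30)[:2] for q in zip(xs,ys)],np.float32);print(cv2.minAreaRect(w))
for r in pinpoint('top','tray')[:2]:print('tray',r['score'],at(T,r['location'],0))
b=np.hstack([cv2.resize(im[:,100:560],None,fx=.86,fy=.86),cv2.resize(im2[110:310,200:450],(400,344))]);cv2.imwrite('pics/m1.png',b[:,:,::-1]);print(b.shape)
E
```

```text
time: 31.7
tool_pos: [536.6, -59.7, 312.6]
tcp_rot: [3.133, -0.0, 1.29]
contact_force: [0.5, -0.2, -0.3]
grip_width: 32.3
finger_force: 0.0
t 31.7 tcp [536.6 -59.7 312.6] [ 3.133 -0.     1.29 ] q [-0.25  0.31  1.33 -0.    1.49  0.03] shift [1.33 0.08 0.42] turn None
sink 0.84 [298. 165.] [520. -29. 147.]
sink 0.68 [310. 149.] [538. -14. 147.]
sink 0.62 [293. 147.] [520.  -7. 147.]
sink 0.61 [386. 200.] [561. -35.   7.]
sink 0.49 [386. 207.] [540. -37.   7.]
((470.3257751464844, 412.92449951171875), (199.0204620361328, 120.00514221191406), 59.11409378051758)
tray 0.63 [466.55965789 427.57317456   0.        ]
tray 0.45 [ 7.36648914e+02 -3.48757888e+01  2.27373675e-13]
(344, 796, 3)
```

View pics/m1.png

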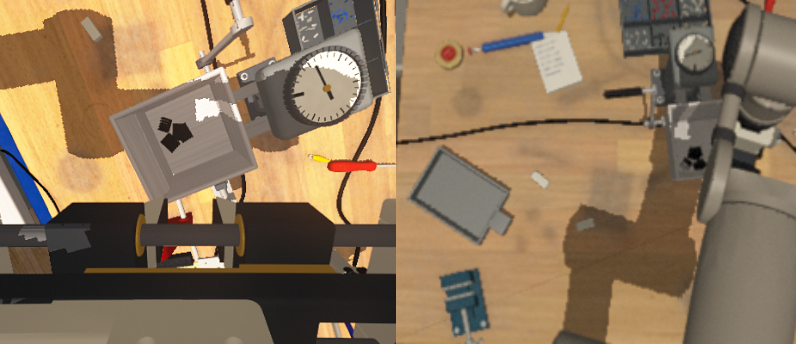

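The three/four black sinks sit inside the hopper, none remain on the bench, and the pointer advanced about 1.2–1.3 rad, which is four sinks. Next the tray.

```bash
python3 -m pendant '[0.98,-0.625,0,0,0,0,0.3,0.98,-0.625,0,0,0,0,0.3,0.98,-0.625,0,0,0,0,0.3,0.98,-0.625,0,0,0,0,0.3,0.98,-0.625,0,0,0,0,0.3,0.98,-0.625,0,0,0,0,0.3,0.98,-0.625,0,0,0,0,0.3,0.98,-0.625,0,0,0,0,0.3,0.98,-0.625,0,0,0,0,0.3,0.98,-0.625,0,0,0,0,0.3,0.98,-0.625,0,0,0,0,0.3,0.98,-0.625,0,0,0,0,0.3]' | head -2
python3 -m pendant '[0,0,0,0,0,-1,-0.2,0,0,0,0,0,-1,-0.2,0,0,0,0,0,-1,-0.2,0,0,0,0,0,-1,-0.2,0,0,0,0,0,-1,-0.2,0,0,0,0,0,-1,-0.2,0,0,0,0,0,-1,-0.2,0,0,0,0,0,-1,-0.2,0,0,0,0,0,-1,-0.2,0,0,0,0,0,-1,-0.2,0,0,0,0,0,-1,-0.2,0,0,0,0,0,-1,-0.2]' | head -1
python3 -m pendant '[0,0,0,0,0,-1,-0.2,0,0,0,0,0,-1,-0.2,0,0,0,0,0,-1,-0.2,0,0,0,0,0,-1,-0.2,0,0,0,0,0,-1,-0.2,0,0,0,0,0,-1,-0.2,0,0,0,0,0,-1,-0.2,0,0,0,0,0,-1,-0.2,0,0,0,0,0,-1,-0.2,0,0,0,0,0,-1,-0.2,0,0,0,0,0,-1,-0.2,0,0,0,0,0,-1,-0.2]' | head -1
python3 -m pendant '[0,0,0.5,0,0,-1,-0.2,0,0,0.5,0,0,-1,-0.2,0,0,0.5,0,0,-1,-0.2,0,0,0.5,0,0,-1,-0.2,0,0,0.5,0,0,-1,-0.2,0,0,0.5,0,0,-1,-0.2,0,0,0.5,0,0,-1,-0.2,0,0,0.5,0,0,-1,-0.2,0,0,0.5,0,0,-1,-0.2,0,0,0.5,0,0,-1,-0.2,0,0,0.5,0,0,-1,-0.2,0,0,0.5,0,0,-1,-0.2]' | head -1
python3 -m pendant '[0,0,0,0,0,-1,-0.2,0,0,0,0,0,-1,-0.2,0,0,0,0,0,-1,-0.2,0,0,0,0,0,-1,-0.2,0,0,0,0,0,-1,-0.2,0,0,0,0,0,0,-0.2]'
python3 - <<'E'
from h import *
plan((418,342,130),1.02-np.pi)
m=camera_model('wrist');im=save('wrist','w11.png')
print(np.round(pinpoint('wrist','tray')[0]['location']) if pinpoint('wrist','tray') else 0)
for r in regions_of('wrist','tray')[:2]:
    print(r['score'],r['pixels'].sum(),r['location'])
    ys,xs=np.nonzero(r['pixels']);print(xs.min(),xs.max(),ys.min(),ys.max())
E
```

```text
time: 33.2
tool_pos: [415.7, 344.0, 307.3]
time: 34.4
time: 35.6
time: 36.8
time: 37.4
tool_pos: [416.2, 342.6, 127.4]
tcp_rot: [3.141, -0.001, -2.129]
contact_force: [-0.9, 0.3, -0.5]
grip_width: 55.2
finger_force: 0.0
t 37.4 tcp [416.2 342.6 127.4] [ 3.141e+00 -1.000e-03 -2.129e+00] q [ 0.55  0.47  1.62  0.    1.05 -2.04] shift [-0.02 -0.06 -0.09] turn [ 0.01 -0.02 -0.1 ]
[315. 278.]
0.87 8231 [313.5, 241.7]
247 365 186 312
```

View pics/w11.png

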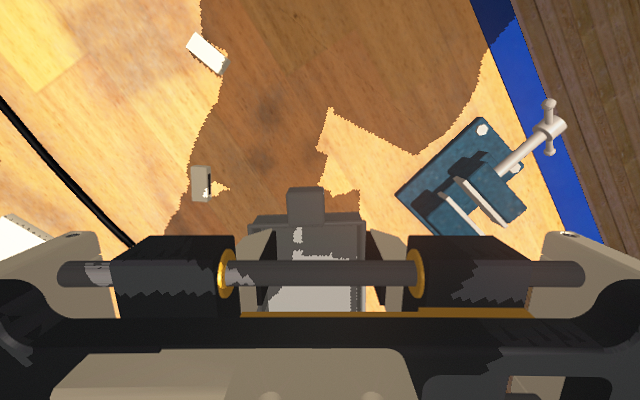

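```bash
python3 - <<'E'
from h import *
m=camera_model('wrist')
im=cv2.imread('pics/w11.png')
for q in[(290,188),(324,188),(287,223),(325,223),(249,226),(364,221)]: print(q,at(m,q,38 if q[1]<224 and 260<q[0]<350 else 34).round(1))
cv2.imwrite('pics/w11c.png',cv2.resize(im[170:250,230:390],(800,400),interpolation=2))
E
```

```text
(290, 188) [431.7 314.5  38. ]
(324, 188) [405.3 331.   38. ]
(287, 223) [453.1 341.3  38. ]
(325, 223) [422.5 360.5  38. ]
(249, 226) [487.2 325.4  34. ]
(364, 221) [390.2 380.   34. ]
```

View pics/w11c.png

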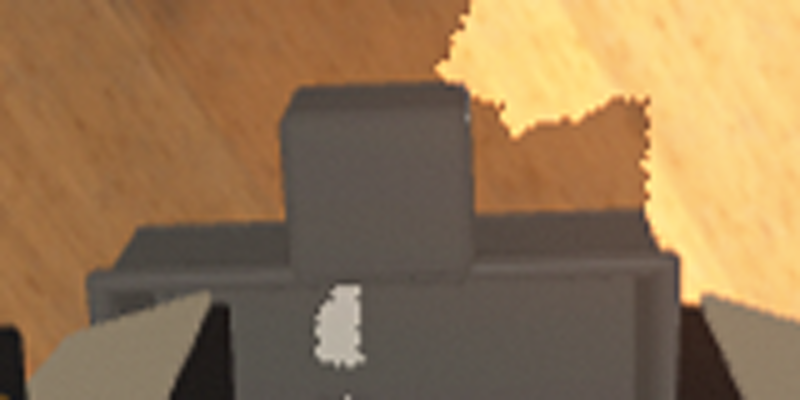

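```bash
python3 - <<'E'
from h import *
m=camera_model('wrist')
P=[at(m,q,z)[:2] for q,z in[((287,194),38),((323.6,192.4),38),((288.6,226),38),((324.4,224),38),((248,224.4),34),((365.6,220.6),34)]]
for p in P:print(p.round(1))
f=(P[0]+P[1])/2;w=(P[4]+P[5])/2;d=P[5]-P[4];print('width',np.linalg.norm(d),np.linalg.norm(P[1]-P[0]),np.linalg.norm(f-w))
yaw=np.arctan2(d[1],d[0])-np.pi/2;print('tray yaw',yaw,np.arctan2(*(w-f)[::-1]))
g=f+15*np.array([np.cos(yaw),np.sin(yaw)]);print(g, 'origin',f+113*np.array([np.cos(yaw),np.sin(yaw)]));plan((*g,20),yaw-np.pi)
E
```

```text
[437.2 317.7]
[407.8 334.4]
[453.5 344.7]
[423.5 361.1]
[487.  323.5]
[388.7 380.4]
width 113.57652999855125 33.817369446043045 30.136093411307172
tray yaw 1.0458340487249944 1.0359989310877489
[430.01798378 339.03024773] origin [479.13365932 423.83384681]
t 37.6 tcp [416.6 342.4 127.8] [ 3.141 -0.    -2.131] q [ 0.55  0.47  1.62  0.    1.05 -2.04] shift [-0.14 -0.44  3.59] turn [ 0.  -0.  -0.5]
```

```bash
python3 -m pendant '[-0.14,-0.44,0,0,0,-0.5,-0.2,0,0,0.9,0,0,0,-0.2,0,0,0.9,0,0,0,-0.2,0,0,0.9,0,0,0,-0.2,0,0,0.8,0,0,0,-0.2,0,0,0.24,0,0,0,-0.2,0,0,0,0,0,0,1,0,0,0,0,0,0,1,0,0,0,0,0,0,1,0,0,0,0,0,0,1]'; python3 -m pendant '[0,0,-0.3,0,0,0,1,0,0,-0.5,0,0,0,1,0,0,-0.5,0,0,0,1,0,0,-0.5,0,0,0,1,0,0,0,0,0,0,1]'; python3 - <<'E'
from h import *
plan((422.5,-37.8,68),.12-np.pi)
m=camera_model('wrist');im=save('wrist','w12.png')
cv2.imwrite('pics/w12c.png',im[150:330,200:430,::-1])
E
```

```text
time: 38.6
tool_pos: [431.1, 339.4, 17.2]
tcp_rot: [-3.14, 0.002, -2.095]
contact_force: [0.3, 0.2, 3.8]
grip_width: 36.1
finger_force: 30.0
time: 39.1
tool_pos: [431.4, 339.6, 72.4]
tcp_rot: [-3.139, 0.004, -2.095]
contact_force: [-0.4, 0.1, -0.8]
grip_width: 35.6
finger_force: 30.0
t 39.1 tcp [431.4 339.6  72.4] [-3.139  0.004 -2.095] q [ 0.53  0.55  1.66  0.    0.93 -2.09] shift [11.04 -6.04  0.12] turn [-0.    0.07 13.28]
```

View pics/w12c.png

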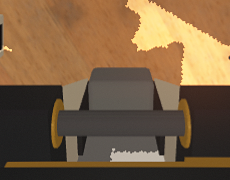

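```bash
python3 -m pendant '[0,0,0,0,0,1,1,0,0,0,0,0,1,1,0,0,0,0,0,1,1,0,0,0,0,0,1,1,0,0,0,0,0,1,1,0,0,0,0,0,1,1,0,0,0,0,0,1,1,0,0,0,0,0,1,1,0,0,0,0,0,1,1,0,0,0,0,0,1,1,0,0,0,0,0,1,1,0,0,0,0,0,1,1]' | grep -E "width|rot"
python3 -m pendant '[0,0,0,0,0,1,1,0.13,-0.8,0,0,0,0.28,1,0.13,-0.8,0,0,0,0,1,0.13,-0.8,0,0,0,0,1,0.13,-0.8,0,0,0,0,1,0.13,-0.8,0,0,0,0,1,0.13,-0.8,0,0,0,0,1,0.13,-0.8,0,0,0,0,1,0.13,-0.8,0,0,0,0,1,0.13,-0.8,0,0,0,0,1,0.13,-0.8,0,0,0,0,1]' | grep width
python3 -m pendant '[0.13,-0.8,0,0,0,0,1,0.13,-0.8,0,0,0,0,1,0.13,-0.8,0,0,0,0,1,0.13,-0.8,0,0,0,0,1,0,0,0,0,0,0,1]'; python3 -c "
from h import *
plan((422.5,-37.8,18),.12-np.pi)"
```

```text
tcp_rot: [-3.141, -0.002, -2.935]
grip_width: 35.8
grip_width: 35.6
time: 41.95
tool_pos: [416.2, -3.1, 69.3]
tcp_rot: [-3.142, -0.001, -3.025]
contact_force: [0.1, 0.2, -0.5]
grip_width: 35.7
finger_force: 30.0
t 42.0 tcp [416.2  -3.1  69.3] [-3.142e+00 -1.000e-03 -3.025e+00] q [-0.19  0.37  2.02 -0.    0.76 -1.88] shift [-0.07 -1.17  1.71] turn [-0.   -0.01 -0.04]
```

```bash
python3 -m pendant '[-0.04,-0.6,0,0,0,0,1,-0.03,-0.57,0,0,0,0,1,0,0,0.5,0,0,0,1,0,0,0.5,0,0,0,1,0,0,0.4,0,0,0,1,0,0,0.2,0,0,0,1,0,0,0.12,0,0,0,1,0,0,0,0,0,0,1]'; python3 -c "
from h import *
plan((422.5,-37.8,18),.12-np.pi)"
```

```text
time: 42.75
tool_pos: [422.7, -35.5, 18.0]
tcp_rot: [3.141, -0.001, -3.022]
contact_force: [-0.3, 0.7, -0.9]
grip_width: 35.6
finger_force: 30.0
t 42.8 tcp [422.7 -35.5  18. ] [ 3.141e+00 -1.000e-03 -3.022e+00] q [-0.26  0.48  2.04  0.    0.62 -1.96] shift [ 0.02 -0.08 -0.  ] turn [ 0.01 -0.01  0.  ]
```

```bash
python3 -m pendant '[0,0,0.05,0,0,0,-0.2,0,0,0,0,0,0,-0.2,0,0,0,0,0,0,-0.2,0,0,-0.9,0,0,0,-0.2,0,0,-0.9,0,0,0,-0.2,0,0,-0.9,0,0,1,0.3,0,0,-0.9,0,0,1,0.3,0,0,-0.9,0,0,1,0.3,0,0,-0.9,0,0,1,0.3,0,0,-0.9,0,0,1,0.3,0,0,-0.9,0,0,1,0.3,0,0,-0.9,0,0,1,0.3]'|head -1
python3 -m pendant '[0,0,0,0,0,1,0.3,0,0,0,0,0,1,0.3,0,0,0,0,0,1,0.3,0,0,0,0,0,1,0.3,0,0,0,0,0,1,0.3,0,0,0,0,0,1,0.3,0,0,0,0,0,1,0.3,0,0,0,0,0,1,0.3,0,0,0,0,0,1,0.3,0,0,0,0,0,1,0.3,0,0,0,0,0,1,0.3]'|head -1
python3 -m pendant '[0,0,0,0,0,1,0.3,0,0,0,0,0,1,0.3,0,0,0,0,0,1,0.3,0,0,0,0,0,1,0.3,0,0,0,0,0,0.4,0.3,0,0,0,0,0,0,0.3]'
python3 - <<'E'
from h import *
from scipy.optimize import least_squares
s=(549.6,-22.5,.118)
plan((573.5,-140,270),.118+np.pi/2)
T=camera_model('top');save('top','t12.png')
print([ (r['score'],at(T,r['location'],0).round(1)) for r in pinpoint('top','tray')[:2]])
for r in regions_of('top','tray')[:1]:
    ys,xs=np.nonzero(r['pixels']);w=np.array([at(T,q,30)[:2] for q in zip(xs,ys)],np.float32);print(cv2.minAreaRect(w))
E
```

```text
time: 43.95
time: 45.05
time: 45.65
tool_pos: [422.8, -35.8, 259.9]
tcp_rot: [3.141, 0.0, 1.698]
contact_force: [-0.6, -0.8, -1.1]
grip_width: 32.0
finger_force: 0.0
t 45.6 tcp [422.8 -35.8 259.9] [3.141 0.    1.698] q [-0.27  0.13  1.72  0.    1.3  -0.39] shift [-4.08  4.54 -0.34] turn [0.   0.   0.13]
[(0.74, array([518.4, -33.3,   0. ]))]
((498.65155029296875, -1.8883132934570312), (198.1940155029297, 71.41194152832031), 6.9329400062561035)
```

```bash
python3 -m pendant '[-0.68,0.757,-0.06,0,0,0,0.3,-0.68,0.757,-0.06,0,0,0,0.3,-0.68,0.757,-0.06,0,0,0,0.3,-0.68,0.757,-0.06,0,0,0,0.3,-0.68,0.757,-0.06,0,0,0,0.3,-0.68,0.757,0,0,0,0,0.3,0,0,0,0,0,0,0.3]'
python3 - <<'E'
from h import *
m=camera_model('wrist');im=save('wrist','w13.png')
for t in['bolt_knob','hopper_mouth','dial_centre','trap_handle','sink_a']:
    for r in pinpoint('wrist',t)[:4]: print(t,round(r['score'],2),np.round(r['location'],1),at(m,r['location'],PTS.get(t,(0,0,140))[2]).round(1))
for r in regions_of('wrist','bolt_knob')[:1]:
    ys,xs=np.nonzero(r['pixels']);print(xs.min(),xs.max(),ys.min(),ys.max(),at(m,((xs.min()+xs.max())/2,(ys.min()+ys.max())/2),166))
plan((573.5,-140,152),.118+np.pi/2)
E
```

```text
time: 46.5
tool_pos: [575.4, -142.1, 267.3]
tcp_rot: [-3.141, 0.0, 1.697]
contact_force: [-0.1, 0.4, -0.4]
grip_width: 32.3
finger_force: 0.0
bolt_knob 0.92 [318.8 198. ] [ 572.9 -139.7  166. ]
bolt_knob 0.32 [292.9  58. ] [535.8 -20.6 166. ]
bolt_knob 0.23 [279.3  73.9] [525.4 -34.4 166. ]
hopper_mouth 0.56 [302.5  41.6] [548.5 -23.2 232. ]
dial_centre 0.91 [526.1  35.2] [676.5  -7.7 245. ]
sink_a 0.69 [298.4  70.2] [538.9 -25.3 140. ]
sink_a 0.69 [296.   53.9] [535.3 -11.9 140. ]
sink_a 0.65 [278.   76.7] [520.3 -33.4 140. ]
sink_a 0.63 [285.4  48.1] [525.1  -8.4 140. ]
312 325 131 209 [ 569.21455176 -112.56146261  166.        ]
t 46.9 tcp [ 573.  -139.5  269.2] [3.141 0.    1.698] q [-0.37  0.44  1.26  0.    1.44 -0.5 ] shift [-0.02  0.01  3.91] turn [0.01 0.   0.13]
```

View pics/w13.png

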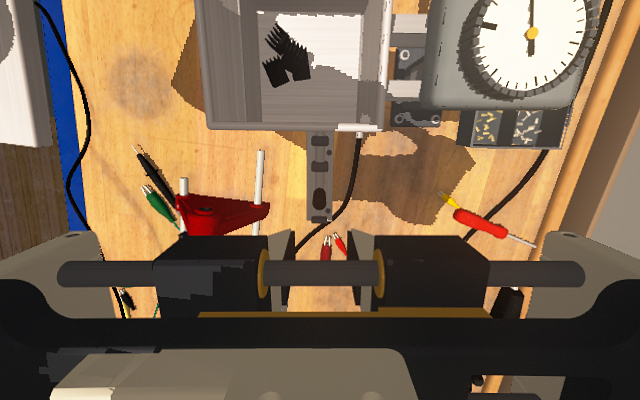

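```bash
python3 -m pendant '[0,0,0.9,0,0,0,0.3,0,0,0.9,0,0,0,0.3,0,0,0.9,0,0,0,0.3,0,0,0.8,0,0,0,0.3,0,0,0.4,0,0,0,0.3,0,0,0,0,0,0,1,0,0,0,0,0,0,1,0,0,0,0,0,0,1]'; python3 -m pendant '[-0.3,0,0,0,0,0,1,-0.3,0,0,0,0,0,1,-0.2,0,0,0,0,0,1,-0.1,0,0,0,0,0,1,0,0,0,0,0,0,1]'
```

```text
time: 47.65
tool_pos: [574.0, -140.3, 153.3]
tcp_rot: [3.14, 0.001, 1.698]
contact_force: [-6.9, -1.6, 0.0]
grip_width: 12.7
finger_force: 5.4
time: 48.15
tool_pos: [576.6, -166.3, 151.3]
tcp_rot: [-3.141, -0.003, 1.697]
contact_force: [-3.4, 4.0, 1.0]
grip_width: 12.1
finger_force: 30.0
```

```bash
python3 -m pendant '[0,0,0,0,0,0,0.2,0,0,0,0,0,0,0.2,0,0,-1,0,0,0,0.2,0,0,-1,0,0,0,0.2,0,0,-1,0,0,0,0.2,0,0,-1,0,0,0,0.2,0,0,-1,0,0,0,0.2]' | head -2;  python3 -m pendant '[0.91,0.235,0,0,0,0,0.2,0.91,0.235,0,0,0,0,0.2,0.91,0.235,0,0,0,0,0.2,0.91,0.235,0,0,0,0,0.2,0.91,0.235,0,0,0,0,0.2,0.91,0.235,0,0,0,0,0.2,0.91,0.235,0,0,0,0,0.2,0.91,0.235,0,0,0,0,0.2,0.91,0.235,0,0,0,0,0.2,0.91,0.235,0,0,0,0,0.2,0,0,0,0,0,0,0.2]'
cat > lk.py <<'E'
from h import *
import sys
m=camera_model('wrist');im=save('wrist',sys.argv[1])
for t in sys.argv[2:]:
    for r in pinpoint('wrist',t)[:2]: print(t,round(r['score'],2),np.round(r['location'],1),at(m,r['location'],PTS[t][2]).round(1))
m=camera_model('scene');save('scene','s_'+sys.argv[1])
for t in sys.argv[2:]:
    for r in pinpoint('scene',t)[:1]: print('scene',t,round(r['score'],2),at(m,r['location'],PTS[t][2]).round(1))
plan((612,114,235),.118+np.pi/2)
E
python3 lk.py w14.png trap_handle bolt_knob dial_centre
```

```text
time: 48.85
tool_pos: [577.2, -167.3, 303.4]
time: 49.95
tool_pos: [612.8, 116.0, 301.8]
tcp_rot: [3.14, -0.001, 1.701]
contact_force: [0.1, -0.2, 0.0]
grip_width: 36.8
finger_force: 0.0
trap_handle 0.91 [316.9 219.1] [610. 112. 244.]
trap_handle 0.48 [261.9 237.9] [566.3  89.4 244. ]
scene trap_handle 0.84 [598.9 105.4 244. ]
scene bolt_knob 0.87 [ 569.6 -175.7  166. ]
scene dial_centre 0.83 [ 6.801e+02 -6.000e-01  2.450e+02]
t 50.4 tcp [612.5 111.9 301.9] [3.141 0.    1.696] q [ 0.06  0.49  1.09 -0.    1.56 -0.07] shift [ 0.07 -0.01  2.23] turn [0.  0.  0.1]
```

```bash
python3 -m pendant '[0.07,-0.06,0.9,0,0,0,0.2,0,0,0.9,0,0,0,0.2,0,0,0.7,0,0,0,0.2,0,0,0.26,0,0,0,0.2,0,0,0,0,0,0,0.6,0,0,0,0,0,0,0.6]'; python3 -m pendant '[0,-0.5,-0.09,0,0,0,0.6,0,-0.5,-0.03,0,0,0,0.6,0,-0.5,0.05,0,0,0,0.6,0,-0.49,0.11,0,0,0,0.6,0,-0.47,0.18,0,0,0,0.6,0,-0.44,0.25,0,0,0,0.6,0,-0.4,0.3,0,0,0,0.6,0,-0.35,0.36,0,0,0,0.6,0,-0.3,0.4,0,0,0,0.6,0,-0.24,0.44,0,0,0,0.6,0,-0.1,0.2,0,0,0,0.6,0,0,0,0,0,0,0.6]'; python3 - <<'E'
from h import *
m=camera_model('wrist');save('wrist','w15.png')
for t in('trap_handle','sink_a'):
    for r in pinpoint('wrist',t)[:4]:print(t,r['score'],np.round(r['location']),at(m,r['location'],177 if t[0]=='t' else 8).round(1))
for c in('scene','top'):
    m=camera_model(c);save(c,c+'15.png')
    for r in search_frame(c,'sink_a'):print(c,r['score'],np.round(r['location']),at(m,r['location'],10).round(1))
    for r in pinpoint(c,'trap_handle')[:1]:print(c,r['score'],at(m,r['location'],180).round(1))
plan((0,0,0))
E
```

```text
time: 50.95
tool_pos: [610.9, 114.6, 220.1]
tcp_rot: [3.14, 0.0, 1.697]
contact_force: [0.8, -0.1, 0.3]
grip_width: 25.0
finger_force: 0.0
time: 52.15
tool_pos: [485.4, 98.7, 155.7]
tcp_rot: [3.134, 0.0, 1.697]
contact_force: [3.7, 0.9, 0.9]
grip_width: 18.5
finger_force: 2.4
sink_a 0.51 [308. 297.] [487.9 -41.4   8. ]
scene 0.66 [404. 228.] [726.3  14.7  10. ]
scene 0.48 [395. 277.] [538.9 -32.8  10. ]
scene 0.4 [381. 283.] [503.4 -11.4  10. ]
scene 0.94 [478.2  95.1 180. ]
top 0.73 [405. 185.] [611.8 -97.   10. ]
top 0.3 [388. 139.] [762.5 -43.5  10. ]
t 52.6 tcp [485.3  98.7 155.7] [3.135 0.    1.697] q [ 0.05  0.36  1.72  0.    1.06 -0.08] shift [ -1.22 -16.5    5.08] turn None
```

```bash
python3 - <<'E'
import cv2,numpy as np
a=cv2.imread('pics/scene15.png')[150:310,320:480];b=cv2.imread('pics/top15.png')[130:260,320:450]
cv2.imwrite('pics/m2.png',np.hstack([cv2.resize(a,(480,480),interpolation=2),cv2.resize(b,(320,480),interpolation=2)]))
E
```

```text
(no output)
```

View pics/m2.png

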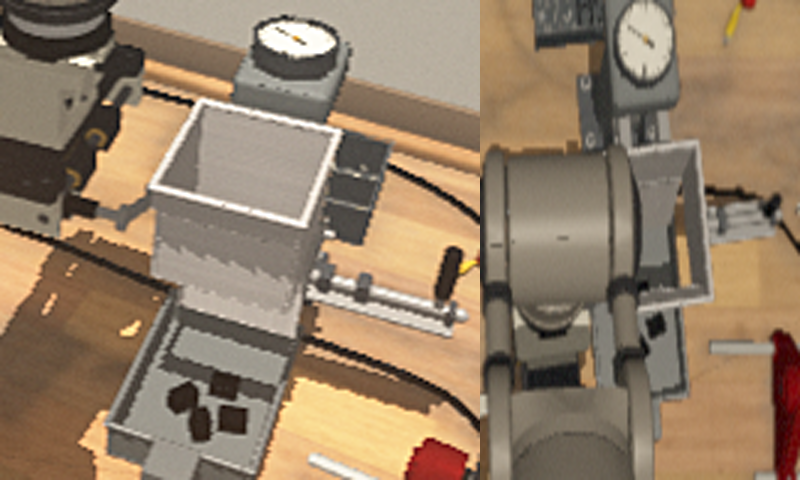

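All four heat sinks lie in the tray (left half: (182,397),(224,385),(201,424),(233,418)) and the trap is open. Swing it shut.

```bash
python3 -m pendant '[0,0.1,-0.2,0,0,0,0.6,0,0.24,-0.44,0,0,0,0.6,0,0.3,-0.4,0,0,0,0.6,0,0.35,-0.36,0,0,0,0.6,0,0.4,-0.3,0,0,0,0.6,0,0.44,-0.25,0,0,0,0.6,0,0.47,-0.18,0,0,0,0.6,0,0.49,-0.11,0,0,0,0.6,0,0.5,-0.05,0,0,0,0.6,0,0.5,0.03,0,0,0,0.6,0,0.5,0.09,0,0,0,0.6,0,0.12,0.02,0,0,0,0.6]'; python3 -m pendant '[0,0.08,0,0,0,0,0.6,0,0.05,0,0,0,0,0.6,0,0,0,0,0,0,0.6]'
```

```text
time: 53.8
tool_pos: [614.4, 115.1, 218.5]
tcp_rot: [-3.141, 0.0, 1.697]
contact_force: [-0.9, 0.2, 0.5]
grip_width: 18.6
finger_force: 0.7
time: 54.1
tool_pos: [615.2, 115.2, 218.2]
tcp_rot: [-3.136, 0.0, 1.697]
contact_force: [-6.7, -0.6, 1.8]
grip_width: 18.6
finger_force: 4.0
```

```bash
python3 -m pendant '[0,0.07,0,0,0,0,0.6,0,0,0,0,0,0,0.6]';python3 -m pendant '[0,-0.17,0,0,0,0,0.3,0,0,0,0,0,0,0.3,0,0,-1,0,0,0,0.3,0,0,-1,0,0,0,0.3,0,0,-0.8,0,0,0,0.3,0,0,0,0,0,0,0.3]'; python3 lk.py w16.png trap_handle; python3 -c "
from h import *
plan((576.8,-166,300))"
```

```text
time: 54.3
tool_pos: [615.5, 115.3, 218.1]
tcp_rot: [-3.132, 0.0, 1.698]
contact_force: [-14.0, -3.8, 4.0]
grip_width: 18.7
finger_force: 7.3
time: 54.9
tool_pos: [616.3, 115.5, 306.8]
tcp_rot: [3.133, 0.0, 1.697]
contact_force: [0.9, 0.5, -0.3]
grip_width: 31.8
finger_force: 0.0
trap_handle 0.78 [313.9 217.8] [611.4 110.6 244. ]
scene trap_handle 0.62 [602.5 111.  244. ]
t 55.1 tcp [614.3 115.3 300.8] [-3.139 -0.     1.697] q [ 0.06  0.5   1.08  0.    1.57 -0.06] shift [-0.03 -0.08  2.19] turn [-0.03 -0.    0.12]
t 55.1 tcp [614.3 115.3 300.8] [-3.139 -0.     1.697] q [ 0.06  0.5   1.08  0.    1.57 -0.06] shift [-9.14 -2.42  0.03] turn None
```

Shut against its stop. Now back to the bolt knob.

```bash
python3 -m pendant '[-0.914,-0.242,0,0,0,0,0.3,-0.914,-0.242,0,0,0,0,0.3,-0.914,-0.242,0,0,0,0,0.3,-0.914,-0.242,0,0,0,0,0.3,-0.914,-0.242,0,0,0,0,0.3,-0.914,-0.242,0,0,0,0,0.3,-0.914,-0.242,0,0,0,0,0.3,-0.914,-0.242,0,0,0,0,0.3,-0.914,-0.242,0,0,0,0,0.3,-0.914,-0.242,0.3,0,0,0,0.3,0,0,0.3,0,0,0,0.3,0,0,0,0,0,0,0.3]'; python3 lk.py w17.png bolt_knob; python3 -c "
from h import *
plan((576.7,-166,152),.118+np.pi/2)"
```

```text
time: 56.3
tool_pos: [576.4, -165.8, 281.6]
tcp_rot: [-3.137, -0.003, 1.696]
contact_force: [-0.9, 0.6, -0.3]
grip_width: 32.5
finger_force: 0.0
bolt_knob 0.87 [320.9 197.9] [ 575.9 -166.5  166. ]
scene bolt_knob 0.65 [ 565.7 -174.6  166. ]
t 56.5 tcp [ 577.7 -164.8  284.5] [ 3.141 -0.     1.699] q [-0.41  0.45  1.2   0.    1.49 -0.53] shift [9.07 2.32 1.65] turn [ 0.   -0.    0.14]
t 56.5 tcp [ 577.7 -164.8  284.5] [ 3.141 -0.     1.699] q [-0.41  0.45  1.2   0.    1.49 -0.53] shift [-0.04 -0.04  4.42] turn [ 0.   -0.    0.14]
```

```bash
python3 -m pendant '[-0.04,-0.04,0.95,0,0,0,0.3,0,0,0.95,0,0,0,0.3,0,0,0.95,0,0,0,0.3,0,0,0.95,0,0,0,0.3,0,0,0.6,0,0,0,0.3,0,0,0,0,0,0,1,0,0,0,0,0,0,1,0,0,0,0,0,0,1]'; python3 -m pendant '[0.3,0,0,0,0,0,1,0.3,0,0,0,0,0,1,0.2,0,0,0,0,0,1,0.1,0,0,0,0,0,1,0.05,0,0,0,0,0,1,0,0,0,0,0,0,1]'
```

```text
time: 57.3
tool_pos: [577.1, -167.2, 154.0]
tcp_rot: [3.14, 0.001, 1.698]
contact_force: [-6.8, -1.3, 0.7]
grip_width: 13.1
finger_force: 5.8
time: 57.9
tool_pos: [573.6, -141.2, 153.2]
tcp_rot: [3.139, 0.005, 1.698]
contact_force: [1.2, -10.0, 0.7]
grip_width: 12.3
finger_force: 30.0
```

```bash
python3 -m pendant '[-0.06,0,0,0,0,0,0.3,0,0,0,0,0,0,0.3,0,0,-1,0,0,0,0.3,0,0,-1,0,0,0,0.3,0,0,-1,0,0,0,0.3,0,0,-1,0,0,0,0.3,0,0,-1,0,0,0,0.3]' | head -2; python3 -m pendant '[0.8,0.78,0,0,0,0,0,0.8,0.78,0,0,0,0,0,0.8,0.78,0,0,0,0,-1,0.8,0.78,0,0,0,0,-1,0.8,0.76,0,0,0,0,-1,0,0,0,0,0,0,-1,0,0,0,0,0,0,-1]'; python3 - <<'E'
from h import *
plan((674,-7,300))
m=camera_model('wrist');im=save('wrist','w18.png')
for t in['dial_centre','dial_zero','pointer_tip','bolt_knob','trap_handle']:
    for r in pinpoint('wrist',t)[:2]: print(t,round(r['score'],2),np.round(r['location'],1),at(m,r['location'],PTS.get(t,(0,0,250))[2]).round(1))
c=proj(m,(674,-7,250));print(c)
# polar map of darkness around face centre at z=250 and at pointer height 253
g=cv2.cvtColor(im,cv2.COLOR_RGB2GRAY)
for z,rr in((250,(19,25)),(252,(8,17))):
  for ctr in((674,-7),(675,-7.5)):
    v=[]
    for a in np.arange(-1,1.6,.05):
        s=[proj(m,(ctr[0]-r*np.cos(a),ctr[1]+r*np.sin(a),z)) for r in np.arange(*rr,1)]
        v.append(int(np.mean([cv2.getRectSubPix(g,(1,1),tuple(map(float,q)))[0,0] for q in s])))
    print(z,ctr,dict(zip(np.arange(-1,1.6,.05).round(2).tolist(),v)))
E
```

```text
time: 58.6
tool_pos: [572.7, -139.8, 303.5]
time: 59.3
tool_pos: [673.1, -5.8, 301.5]
tcp_rot: [-3.14, -0.0, 1.699]
contact_force: [0.4, 0.1, 0.7]
grip_width: 81.5
finger_force: 0.0
t 59.3 tcp [673.1  -5.8 301.5] [-3.14  -0.     1.699] q [-0.12  0.6   0.9   0.    1.64 -0.25] shift [-0.04  0.02  0.05] turn None
dial_centre 0.78 [325.3 219.8] [677.   -9.1 245. ]
dial_zero 0.71 [295.4 216.2] [652.6  -7.5 250. ]
pointer_tip 0.7 [297.1 217.2] [654.   -8.1 250. ]
trap_handle 0.58 [258.7  45.1] [613.9 112.1 244. ]
[322.0245117  218.95814526]
250 (674, -7) {-1.0: 180, -0.95: 179, -0.9: 179, -0.85: 179, -0.8: 179, -0.75: 179, -0.7: 179, -0.65: 179, -0.6: 180, -0.55: 181, -0.5: 181, -0.45: 179, -0.4: 181, -0.35: 181, -0.3: 181, -0.25: 183, -0.2: 182, -0.15: 173, -0.1: 97, -0.05: 27, 0.0: 45, 0.05: 137, 0.1: 186, 0.15: 183, 0.2: 182, 0.25: 182, 0.3: 182, 0.35: 182, 0.4: 168, 0.45: 173, 0.5: 181, 0.55: 181, 0.6: 176, 0.65: 157, 0.7: 180, 0.75: 179, 0.8: 180, 0.85: 160, 0.9: 169, 0.95: 180, 1.0: 181, 1.05: 173, 1.1: 97, 1.15: 174, 1.2: 179, 1.25: 179, 1.3: 164, 1.35: 159, 1.4: 179, 1.45: 179, 1.5
[... 1058 characters left out ...]
81, 1.05: 182, 1.1: 181, 1.15: 182, 1.2: 181, 1.25: 181, 1.3: 181, 1.35: 181, 1.4: 181, 1.45: 182, 1.5: 181, 1.55: 181}
252 (675, -7.5) {-1.0: 179, -0.95: 181, -0.9: 181, -0.85: 181, -0.8: 181, -0.75: 181, -0.7: 181, -0.65: 181, -0.6: 181, -0.55: 181, -0.5: 181, -0.45: 181, -0.4: 181, -0.35: 181, -0.3: 179, -0.25: 176, -0.2: 167, -0.15: 148, -0.1: 104, -0.05: 54, 0.0: 62, 0.05: 116, 0.1: 169, 0.15: 184, 0.2: 183, 0.25: 182, 0.3: 182, 0.35: 182, 0.4: 182, 0.45: 182, 0.5: 182, 0.55: 181, 0.6: 181, 0.65: 181, 0.7: 181, 0.75: 181, 0.8: 181, 0.85: 182, 0.9: 182, 0.95: 181, 1.0: 182, 1.05: 182, 1.1: 182, 1.15: 181, 1.2: 181, 1.25: 181, 1.3: 181, 1.35: 181, 1.4: 181, 1.45: 181, 1.5: 181, 1.55: 181}
```

```bash
python3 - <<'E'
from h import *
m=camera_model('scene');save('scene','s20.png')
for t,z in(('bolt_knob',166),('trap_handle',244),('tray',0)):
    for r in pinpoint('scene',t)[:1]:print(t,r['score'],at(m,r['location'],z).round(1))
for r in search_frame('scene','sink_a')[:6]:print(r['score'],np.round(r['location']),at(m,r['location'],10).round(1))
E
```

```text
bolt_knob 0.72 [ 580.9 -147.6  166. ]
trap_handle 0.72 [604.2 110.  244. ]
tray 0.57 [521.  -20.9   0. ]
0.55 [395. 292.] [493.4 -52.1  10. ]
0.53 [382. 282.] [508.  -11.9  10. ]
0.38 [395. 277.] [537.8 -34.2  10. ]
0.38 [384. 291.] [483.8 -28.7  10. ]
```

```bash
python3 -c "
from plant import *
print(close_job())"
```

```text
the job is handed in; nothing more can be done
None
```

The job is handed in, but no verdict came back. By my last checks, all four heat sinks lie in the tray under the hopper, the trap is shut, the bolt is home, and the dial reads zero.

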